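Load silicone keys into a clamping flask, close its top plate and tighten the wing nut

ROBOT

A 6-joint arm with a two-finger parallel gripper is mounted at the origin on a cart in front of the work surface, level with it; the furniture and walls round the work are solid. World frame = base frame: x ahead of the robot, y to its left, z up, the work surface at z = 0. Lengths are in m, angles in rad, forces in N, time in s.
With the tool pointing down it reaches from about 0.4 to 0.825 m from the base axis. Payload 7 kg.
Tool frame: the origin (TCP) lies between the finger pads, 19 mm behind the fingertips; this is the grasp point; z points along the fingers, y is the line along which they close (so a half turn about z gives the same grasp; the last joint's range is limited). The gripper opens to 85 mm and grips with 20 to 120 N. Pads are 22 mm wide; open, the fingers measure 114 mm over their backs; the gripper's body (76 mm by 85 mm) begins 54 mm behind the grasp point. The pads swing forward as they close: fully open they stand 13 mm farther back than shut.
Start: joints at [-0.917, 0.359, 0.012, 0, -1.224, -0.288], TCP at [0.241, -0.63, 0.25] pointing down, gripper open.
Joint ranges: [-3.07, 3.07], [-1.43, 2.12], [-1.02, 1.25], [-3.03, 1.67], [-3.05, -0], [-3.03, 3.03]. Speed limits (rad/s): [2.39, 2.39, 3.01, 3.14, 3.14, 3.14].

INTERFACE

Orientations are given as a 3x3 rotation matrix whose columns are the frame's x, y, z axes.
In Python, from bench import telemetry, vision, ctrl gives the robot as it stands. The module is installed in compiled form; this text tells all that it offers.
- The arm moves only by the shell command python3 -m pendant 'ROWS' [OPENING] [FORCE]. ROWS is JSON, a list of rows, each a list of 4 numbers: the shift along the tool's x, y, z in m, then the turn about the tool's z in rad. A call has 1 to 8 rows; each row is the pose to reach, as a shift and turn from the pose commanded when the call began, along the tool's axes at that moment; what a row does not reach only later rows make up. A row lasts 1/12 s, in which the tool goes at most 41.7 mm and 7.16 degrees, less where a joint would pass 70% of its speed; a pose out of reach is approached as far as the arm can. A call with a gripper value outside its range is refused whole. OPENING is the closure, from -1 (fully open) to 1 (shut), set as the call begins (- or left out, the last holds). The fingers move at their own pace and stop on an object; FORCE is the grip in N (left out, the last holds). Time passes only in rows, so rows that repeat a pose let the fingers close. It gives the time, the measured TCP pose, the force, the opening and the grip force at its end, in the units of the state.
- telemetry.observe(): the state, without advancing time (a new reading comes with each control period).
- vision.get_image(name): name is "side" or "top" or "wrist"; returns a dict with "color" (420x560x3 uint8, blue, green, red), "depth" (420x560 float32, m along the optical axis (not along the pixel's ray), 0 where there is no reading), "fov_y" (degrees; the focal length in pixels is half the picture's height over the tangent of half this angle, whatever the lens; pixels are square), "cx", "cy" (the principal point, pixels), "world_to_cam" (4x4, takes a point from world to camera coordinates). Camera axes: x right, y up, looking along -z (the intrinsics and any distortion apply to the point x, -y, -z); pixel columns grow to the right and rows downward; lengths in m; the calibration is good to about 2 mm. A picture is of the moment at which its call begins.
- ctrl.close_job(): hands the job in; it is judged then, once.
The state is a dict: "clock": time; "joint_positions": joint angles; "joint_vel": joint speeds; "joint_efforts": joint torques, N m; "position": TCP position; "ee_rot": TCP orientation; "force": force on the tool from outside, world axes, zero at the start; "wrist_torque": the same for the moment, N m; "finger_gap": opening from 0.0 (shut) to 1.0 (fully open); "gripper_force": force on a finger pad.
Only numpy, scipy, OpenCV 4.12 (cv2) and the standard library are available. Lean on these libraries where they do the work, as an engineer would, in place of code of your own. Each camera call takes 0.05 s, during which the arm holds its last target. There are 200 camera calls.

TASK

Lay every cream silicone key that is out on the table flat in a nest of the blue clamping flask, one to a nest, and turn the flask's brass wing nut back to its open stop. Then lower the aluminium top plate level over the two guide pins, with its slot passing over the wing nut, until it sits fully home on the pins' shoulders, and turn the wing nut clockwise until it is snug against its stop. Leave the other things on the table where they are.

Things in the scene. Friction and masses are not known exactly. Their poses are not given: they have to be found in the camera images.
- flask: Blue flask base fixed to the table, 134 mm (its x) by 168 mm (its y) by 16 mm high; origin at the centre of its underside, z up. Four rectangular nests in its top, two guide pins (points pin_0, pin_1), and a steel stud, 8 mm in diameter, in the middle, ending 84 mm above the table; the brass wing nut stays on the stud.
- nest_0 (a point): Centre of the floor of a flask nest, 10 mm above the table, axes as the flask's. The nest is 6 mm deep, 42 mm along the flask's x, 33 mm along its y: a key lies in it with its 36 mm side along the flask's x and stands 12 mm out of it. The four nests are at x = +-30 mm, y = +-58 mm in the flask.
- nest_1 (a point): Centre of the floor of a flask nest, 10 mm above the table, axes as the flask's. The nest is 6 mm deep, 42 mm along the flask's x, 33 mm along its y: a key lies in it with its 36 mm side along the flask's x and stands 12 mm out of it. The four nests are at x = +-30 mm, y = +-58 mm in the flask.
- nest_2 (a point): Centre of the floor of a flask nest, 10 mm above the table, axes as the flask's. The nest is 6 mm deep, 42 mm along the flask's x, 33 mm along its y: a key lies in it with its 36 mm side along the flask's x and stands 12 mm out of it. The four nests are at x = +-30 mm, y = +-58 mm in the flask.
- nest_3 (a point): Centre of the floor of a flask nest, 10 mm above the table, axes as the flask's. The nest is 6 mm deep, 42 mm along the flask's x, 33 mm along its y: a key lies in it with its 36 mm side along the flask's x and stands 12 mm out of it. The four nests are at x = +-30 mm, y = +-58 mm in the flask.
- pin_0 (a point): Top of a steel guide pin, 59 mm above the table, at x = +52 mm, y = 0 in the flask. The pin is 10 mm in diameter with a 6 mm long tapered tip; its shoulder, 18 mm in diameter, reaches up to 29.5 mm above the table and carries the plate.
- pin_1 (a point): Top of a steel guide pin, 59 mm above the table, at x = -52 mm, y = 0 in the flask. The pin is 10 mm in diameter with a 6 mm long tapered tip; its shoulder, 18 mm in diameter, reaches up to 29.5 mm above the table and carries the plate.
- seat (a point): Centre of the flask at the height of the pins' shoulders (29.5 mm above the table), axes as the flask's; the plate's origin is here when the plate is fully home.
- wing (a joint): Turn of the brass wing nut, rad: 0 at its open stop (wings along the flask's x, in line with the plate's slot); grows clockwise seen from above, the nut sinking 1.27 mm a rad. At 4.71 (three quarters of a turn, wings across the slot) it meets a plate that is fully home; its stop is at 4.8, and past 4.5 counts as snug. It stays where it is left; friction torque about 0.04 Nm.
- wing_blade (a point): Middle of the wing nut's upright blade, on the stud's axis: x along the wings, z up. The blade is 31 mm along x, 9 mm thick along y, 22 mm high (11 mm up and down from here); pinch it there. Below it is a hub of 14 mm diameter and, 19 to 25 mm below here, a foot bar 32 x 10 mm in line with the blade. This point is 69 mm above the table at joint 0, 63 mm when snug.
- plate: Loose aluminium top plate, 128 mm (x) by 158 mm (y) by 8 mm, 0.4 kg; origin at the centre of its underside, z up. Round holes of 12.5 mm for the pins at x = +52 and -52 mm, y = 0; a slot in the middle 40 mm along x by 18 mm along y passes over the wing nut. It is the same turned half round, and is held by the two lugs at point plate_grip.
- plate_grip (a point): On the plate's middle axis, 20 mm above its underside, axes as the plate's. Two dark upright lugs stand beside it, each 30 mm along x, outer faces at y = +30 and -30 mm (60 mm apart), inner faces at +-19 mm, from 8 to 24 mm above the plate's underside. The fingers take the lugs by the outer faces, closing along y.
- key_a: Cream silicone key, a firm rounded block 27 mm (x) by 36 mm (y) by 18 mm high, 30 g; origin at the centre of its underside, z up. Two to four of the keys are present; absent ones read None.
- key_b: Cream silicone key, a firm rounded block 27 mm (x) by 36 mm (y) by 18 mm high, 30 g; origin at the centre of its underside, z up. Two to four of the keys are present; absent ones read None.
- key_c: Cream silicone key, a firm rounded block 27 mm (x) by 36 mm (y) by 18 mm high, 30 g; origin at the centre of its underside, z up. Two to four of the keys are present; absent ones read None.
- key_d: Cream silicone key, a firm rounded block 27 mm (x) by 36 mm (y) by 18 mm high, 30 g; origin at the centre of its underside, z up. Two to four of the keys are present; absent ones read None.
- porcelain_furnace: Big cream furnace, fixed, over 300 mm high: an obstacle between the keys and the flask. Origin under its middle. In world axes its corner nearest the robot is about 180 mm nearer in x and 60 mm further left (+y) than the origin, its leftmost corner about 40 mm farther in x and 220 mm left. The gripper passes in front of it with the TCP at x below about 0.43 m.
- wax_block: Red modelling wax block, bystander, 22 x 48 x 12 mm; origin at the centre of its underside.
- dropper_bottle: Small bottle with a pointed cap, bystander, 35 x 35 x 100 mm; origin at the centre of its underside.
- grey_model: Grey dental model, bystander, 48 x 64 x 27 mm; origin at the centre of its underside.
- plain_model: Beige dental model, bystander, 59 x 76 x 35 mm; origin at the centre of its underside.
- brush_black: Black brush lying on the table, bystander, 121 mm long; origin under its middle.
Not all that is in view belongs to the job. Leave any turquoise look-alike of the key_d alone.

How it is judged:
By the outcome, as a careful person would: the job done as asked, in the order asked, and still so for the second after the job is handed in, with the robot touching nothing.
Of key_a, key_b, key_c, key_d only 2 to 4 are there at a start; the rules pass over those that are not, and their reading is None.
At some moment in a run one of key_a, key_b, key_c, key_d may be knocked a few centimetres aside while the robot is not near it.
Once in a run the grip may slacken for a moment while it holds something.
It also fails if it takes over 210 s, if anything falls off the work surface, if the arm or the gripper's body presses on something with over 40 N, if the wrist force passes 120 N, or if a joint passes its speed limit or range.

## Working session

There is one attempt and no reset: what is moved stays moved. The work goes in short steps, Python scripts to look and compute and a shell command to move; the robot and the scene stay as the last step left them, time stands still between calls to the robot, and variables do not carry over. Pictures are saved under pics/ and viewed, at most 14 in all, crops included, and the job is handed in when it is done.

```bash
mkdir -p pics
cat > h.py <<'E'
import numpy as np, cv2
from bench import telemetry, vision, ctrl
def grab(n,fn=None):
    d=vision.get_image(n)
    if fn: cv2.imwrite('pics/'+fn,d['color'])
    np.save('/tmp/'+n+'.npy',d,allow_pickle=True)
    return d
def f(d): return d['color'].shape[0]/2/np.tan(np.radians(d['fov_y'])/2)
def ray(d,u,v):
    T=np.linalg.inv(d['world_to_cam']); c=np.array([(u-d['cx'])/f(d),-(v-d['cy'])/f(d),-1.])
    return T[:3,3],T[:3,:3]@c
def onz(d,u,v,z):
    o,r=ray(d,u,v); return o+r*(z-o[2])/r[2]
def cloud(d):
    h,w=d['depth'].shape; U,V=np.meshgrid(np.arange(w),np.arange(h)); z=d['depth']
    c=np.stack([(U-d['cx'])/f(d)*z,-(V-d['cy'])/f(d)*z,-z],-1)
    T=np.linalg.inv(d['world_to_cam']); return c@T[:3,:3].T+T[:3,3]
def proj(d,p):
    c=d['world_to_cam'][:3,:3]@np.array(p)+d['world_to_cam'][:3,3]
    return d['cx']+f(d)*c[0]/-c[2], d['cy']-f(d)*c[1]/-c[2]
E
python3 - <<'E'
from h import *
for n in('top','side','wrist'):
    d=grab(n,n+'0.png'); print(n,d.keys(),d['fov_y'],d['cx'],d['cy'],np.linalg.inv(d['world_to_cam']).round(3).tolist())
s=telemetry.observe(); print({k:np.round(v,3).tolist() for k,v in s.items()})
E
```

```text
top dict_keys(['color', 'depth', 'fov_y', 'cx', 'cy', 'world_to_cam']) 43.75917459403136 270.88002294889117 211.5138637540967 [[0.004, 0.983, -0.186, 0.366], [-1.0, 0.004, 0.002, -0.057], [0.002, 0.186, 0.983, 1.207], [0.0, 0.0, 0.0, 1.0]]
side dict_keys(['color', 'depth', 'fov_y', 'cx', 'cy', 'world_to_cam']) 57.459644545128285 282.7717371856458 205.84907880834308 [[-0.935, 0.137, -0.328, 0.27], [-0.355, -0.415, 0.838, 0.729], [-0.021, 0.9, 0.436, 0.469], [0.0, 0.0, 0.0, 1.0]]
wrist dict_keys(['color', 'depth', 'fov_y', 'cx', 'cy', 'world_to_cam']) 64.28599337140967 279.31329674815163 210.8189303995239 [[-0.359, -0.885, -0.298, 0.164], [0.934, -0.339, -0.116, -0.659], [0.001, -0.32, 0.947, 0.373], [0.0, 0.0, 0.0, 1.0]]
{'clock': 0.15, 'joint_positions': [-0.917, 0.359, 0.011, -0.0, -1.224, -0.288], 'joint_vel': [0.001, -0.002, 0.001, -0.0, 0.001, -0.002], 'joint_efforts': [-0.001, -58.388, 29.365, 6.941, -0.004, -0.0], 'position': [0.241, -0.63, 0.249], 'ee_rot': [[-0.934, -0.358, -0.001], [-0.358, 0.934, 0.001], [0.0, 0.001, -1.0]], 'force': [-0.144, 0.024, -0.138], 'wrist_torque': [-0.0, 0.025, 0.026], 'gripper_force': 0.0, 'finger_gap': 0.998}
```

View pics/top0.png

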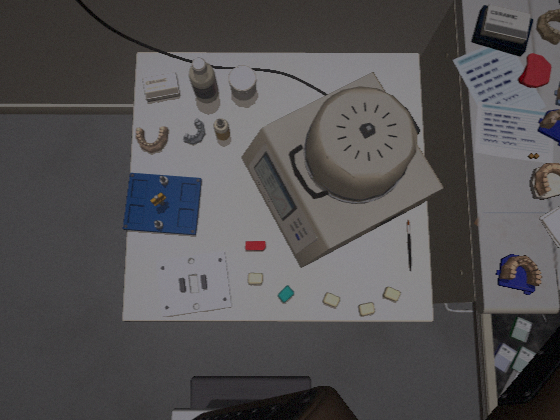

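View pics/side0.png

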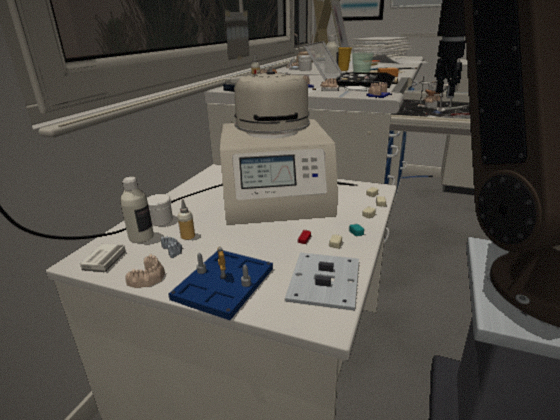

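The top view shows the flask at (162,204), the plate at (196,284), four cream keys at (255,279), (331,299), (366,309) and (392,294), and the turquoise decoy at (286,294). The side view agrees, with the wing nut at (222,262). Next I'll measure them.

```bash
cat > m.py <<'E'
from h import *
def keys(d,zt=0.018):
    P=cloud(d); hsv=cv2.cvtColor(d['color'],cv2.COLOR_BGR2HSV)
    m=((P[...,2]>0.010)&(P[...,2]<0.030)&(hsv[...,0]>15)&(hsv[...,0]<40)&(hsv[...,1]>35)).astype(np.uint8)
    out=[]
    for c in cv2.findContours(m,cv2.RETR_EXTERNAL,cv2.CHAIN_APPROX_NONE)[0]:
        if cv2.contourArea(c)<40: continue
        w=np.array([onz(d,u,v,zt)[:2] for u,v in c[:,0]],np.float32)
        (cx,cy),(a,b),t=cv2.minAreaRect(w)
        if a>b: t+=90; a,b=b,a   # t = dir of short side
        out.append((cx,cy,t%180,a,b,c[:,0].mean(0).round().tolist()))
    return out
E
python3 - <<'E'
from m import *
d=grab('top')
P=cloud(d)
for k in keys(d): print('key',np.round(k[:5],4),k[5])
hsv=cv2.cvtColor(d['color'],cv2.COLOR_BGR2HSV)
m=((hsv[...,0]>100)&(hsv[...,0]<125)&(hsv[...,1]>150)).astype(np.uint8); m[:,240:]=0
m=cv2.morphologyEx(m,cv2.MORPH_CLOSE,np.ones((15,15)))
c=max(cv2.findContours(m,0,2)[0],key=cv2.contourArea)
w=np.array([onz(d,u,v,.016)[:2] for u,v in c[:,0]],np.float32); print('flask',cv2.minAreaRect(w))
pts=P[(P[...,2]>.05)&(P[...,2]<.09)&(np.hypot(P[...,0]-.42,P[...,1]-.24)<.15)]
print('tall',len(pts)); print(pts.round(3)[::3].tolist())
for (u,v) in[(184,285),(204,282),(191,260),(195,306),(165,267),(228,305),(170,312),(220,255),(196,284),(10,10),(200,240)]: print(u,v,P[v,u].round(4))
for n,s in(('a',(110,160,240,330)),):
    x0,y0,x1,y1=s; cv2.imwrite('pics/c1.png',cv2.resize(d['color'][y0:y1,x0:x1],None,fx=4.5,fy=3.5*1.0,interpolation=2) if 0 else cv2.resize(d['color'][y0:y1,x0:x1],None,fx=3.5,fy=3.5,interpolation=2))
E
```

```text
key [ 3.898000e-01 -1.945000e-01  1.536731e+02  2.500000e-02  3.280000e-02] [331.0, 300.0]
key [ 4.037000e-01 -3.303000e-01  1.568402e+02  2.550000e-02  3.330000e-02] [392.0, 294.0]
key [ 0.4375 -0.0238  0.2142  0.0225  0.0317] [255.0, 278.0]
flask ((0.6100307106971741, 0.19431421160697937), (0.16541172564029694, 0.13351507484912872), 85.80040740966797)
tall 17
[[0.564, 0.2, 0.053], [0.56, 0.198, 0.061], [0.558, 0.2, 0.06], [0.558, 0.195, 0.057], [0.556, 0.197, 0.057], [0.555, 0.198, 0.053]]
184 285 [0.4213 0.1361 0.0172]
204 282 [0.4278 0.0903 0.0243]
191 260 [ 0.4794  0.1248 -0.0009]
195 306 [0.3749 0.1122 0.0004]
165 267 [0.4623 0.1823 0.0087]
228 305 [0.3774 0.0369 0.0067]
170 312 [0.3614 0.1665 0.0109]
220 255 [0.4905 0.0575 0.0059]
196 284 [0.4244 0.1114 0.0005]
10 10 [1.041  0.5414 0.112 ]
200 240 [ 0.5262  0.1056 -0.0022]
```

View pics/c1.png

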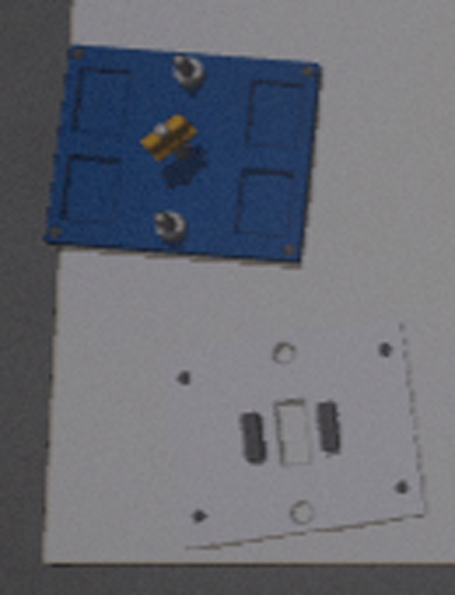

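Four keys are present. The flask's long axis is at about 86° and the plate lies at about (0.425, 0.113). Next: square up the tool and look at the keys with the wrist camera.

```bash
python3 -m pendant '[[-0.032,0.037,0,0.1],[-0.064,0.074,0,0.2],[-0.095,0.112,0,0.3],[-0.127,0.15,0,0.366],[-0.127,0.15,0,0.366],[-0.127,0.15,0,0.366]]' -1 40
python3 -m pendant '[[-0.02,0.035,0,0],[-0.04,0.07,0,0],[-0.055,0.11,0,0],[-0.065,0.15,0,0],[-0.065,0.185,0,0],[-0.065,0.185,0,0],[-0.065,0.185,0,0]]'
cat >> m.py <<'E'
def wkeys(d,zt=0.016,amin=300,show=None):
    "cream blobs on the white table, rim cast on z=zt"
    hsv=cv2.cvtColor(d['color'],cv2.COLOR_BGR2HSV)
    m=((hsv[...,0]>15)&(hsv[...,0]<40)&(hsv[...,1]>45)&(hsv[...,2]>90)).astype(np.uint8)
    m=cv2.morphologyEx(m,cv2.MORPH_OPEN,np.ones((5,5)))
    if show: cv2.imwrite(show,m*255)
    out=[]
    for c in cv2.findContours(m,cv2.RETR_EXTERNAL,cv2.CHAIN_APPROX_NONE)[0]:
        if cv2.contourArea(c)<amin: continue
        w=np.array([onz(d,u,v,zt)[:2] for u,v in c[:,0]],np.float32)
        (cx,cy),(a,b),t=cv2.minAreaRect(w)
        if a>b: t+=90; a,b=b,a
        if b>.08: continue
        out.append((cx,cy,t%180,a,b,c[:,0].mean(0).round().tolist()))
    return out
E
python3 - <<'E'
from m import *
d=grab('wrist','w1.png'); t=grab('top')
for k in wkeys(d): print('w',np.round(k[:5],4),k[5])
for k in wkeys(t,amin=60): print('t',np.round(k[:5],4),k[5])
s=telemetry.observe(); print(s['position'].round(4),s['ee_rot'].round(3).tolist(),s['joint_positions'].round(2))
E
```

```text
clock: 0.7
position: [0.3073, -0.4408, 0.2506]
ee_rot: [[-1.0, -0.002, 0.001], [-0.002, 1.0, 0.0], [-0.001, 0.0, -1.0]]
force: [-0.0, -0.3, -0.2]
finger_gap: 1.003
gripper_force: 0.0
clock: 1.28
position: [0.3718, -0.2583, 0.2505]
ee_rot: [[-1.0, -0.004, 0.001], [-0.004, 1.0, -0.0], [-0.001, -0.0, -1.0]]
force: [-0.4, 0.8, 0.3]
finger_gap: 0.999
gripper_force: 0.0
[ 0.3716 -0.26    0.2502] [[-1.0, -0.001, 0.0], [-0.001, 1.0, -0.0], [-0.0, -0.0, -1.0]] [-0.17 -0.02 -0.45  0.   -1.13 -1.4 ]
```

View pics/w1.png

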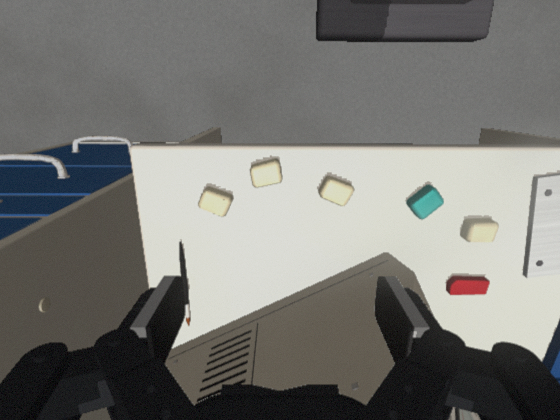

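The wrist view shows keys at (215,201), (266,174), (337,191) and (482,232), the turquoise one at (425,201) and the wax at (468,286). The colour mask found none of them, so I'll fix its thresholds.

```bash
python3 - <<'E'
from m import *
d=np.load('/tmp/wrist.npy',allow_pickle=True).item(); t=np.load('/tmp/top.npy',allow_pickle=True).item()
for dd,ps in((d,[(215,201),(266,174),(337,191),(482,232),(300,230),(200,240),(300,330)]),(t,[(255,279),(331,299),(366,309),(240,300)])):
    h=cv2.cvtColor(dd['color'],cv2.COLOR_BGR2HSV)
    for u,v in ps: print(u,v,h[v,u],dd['color'][v,u],h[v-5:v+6,u-5:u+6].reshape(-1,3).mean(0).round())
E
sed -i "s/(hsv\[...,1\]>45)&(hsv\[...,2\]>90)/(hsv[...,1]>SMIN)\&(hsv[...,2]>130)/; 1a SMIN=38" m.py
python3 - <<'E'
from m import *
d=np.load('/tmp/wrist.npy',allow_pickle=True).item(); t=np.load('/tmp/top.npy',allow_pickle=True).item()
for k in wkeys(d,show='/tmp/a.png'): print('w',np.round(k[:5],4),k[5])
for k in wkeys(t,amin=60): print('t',np.round(k[:5],4),k[5])
E
```

```text
215 201 [ 31  37 219] [187 219 218] [ 30.  39. 219.]
266 174 [ 31  27 219] [196 219 218] [ 31.  27. 219.]
337 191 [ 32  29 218] [193 218 216] [ 31.  31. 219.]
482 232 [ 30  38 217] [185 217 217] [ 29.  40. 217.]
300 230 [ 30   9 219] [211 219 219] [ 33.   9. 219.]
200 240 [ 33  11 218] [209 218 217] [ 32.  11. 219.]
300 330 [ 17  45 103] [ 85  95 103] [ 20.  42. 100.]
255 279 [13 71 75] [54 63 75] [12. 75. 74.]
331 299 [ 17  64 132] [ 99 118 132] [ 15.  66. 113.]
366 309 [11 82 65] [44 52 65] [12. 87. 64.]
240 300 [ 2 60 60] [46 47 60] [11. 68. 60.]
```

```bash
sed -i "s/^SMIN=38/SMIN=19/; s/>130))/>165))/" m.py
python3 - <<'E'
from m import *
d=np.load('/tmp/wrist.npy',allow_pickle=True).item()
for z in(.018,.012):
  for k in wkeys(d,zt=z,show='/tmp/a.png'): print('w',z,np.round(k[:5],4),k[5])
P=cloud(d); print([P[v,u].round(4).tolist() for u,v in[(215,201),(266,174),(337,191),(482,232),(300,230),(425,201)]])
E
cp /tmp/a.png pics/mask1.png
```

```text
w 0.018 [ 0.4351 -0.0243  0.3033  0.0236  0.0326] [483.0, 232.0]
w 0.018 [ 4.014000e-01 -3.307000e-01  1.585717e+02  2.360000e-02  3.220000e-02] [214.0, 203.0]
w 0.018 [ 3.881000e-01 -1.945000e-01  1.566125e+02  2.410000e-02  3.240000e-02] [337.0, 192.0]
w 0.018 [ 0.3685 -0.2721  0.3241  0.0254  0.0296] [266.0, 175.0]
w 0.012 [ 0.4376 -0.0203  0.3033  0.024   0.0331] [483.0, 232.0]
w 0.012 [ 4.033000e-01 -3.319000e-01  1.585716e+02  2.400000e-02  3.280000e-02] [214.0, 203.0]
w 0.012 [ 3.898000e-01 -1.934000e-01  1.566124e+02  2.450000e-02  3.290000e-02] [337.0, 192.0]
w 0.012 [ 0.3699 -0.2723  0.3241  0.0258  0.0301] [266.0, 175.0]
[[0.3989, -0.3297, 0.0174], [0.3683, -0.2726, 0.016], [0.3867, -0.1943, 0.0173], [0.4346, -0.0246, 0.0175], [0.4408, -0.2327, -0.0013], [0.3978, -0.0953, 0.017]]
```

View pics/mask1.png

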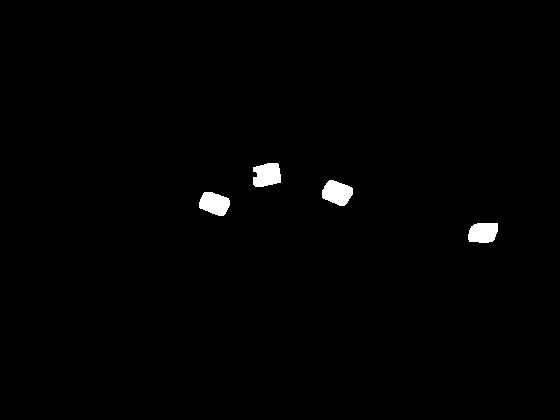

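Key centres from wrist and top agree within 2 mm, heights about 17 mm. Taking the key at (0.401, -0.331) first.

```bash
python3 -m pendant '[[-0.015,-0.035,0,-0.12],[-0.03,-0.071,0,-0.24],[-0.03,-0.071,0.04,-0.36],[-0.03,-0.071,0.08,-0.48],[-0.03,-0.071,0.1,-0.6],[-0.03,-0.071,0.1,-0.72],[-0.03,-0.071,0.1,-0.84],[-0.03,-0.071,0.1,-0.96]]' -0.2 40
python3 -m pendant '[[0,0,0,-0.12],[0,0,0,-0.236],[0,0,0.04,-0.236],[0,0,0.08,-0.236],[0,0,0.105,-0.236],[0,0,0.123,-0.236],[0,0,0.123,-0.236],[0,0,0.123,-0.236]]' | tail -6
python3 -m pendant '[[0,0,0,0],[0,0,0,0],[0,0,0,0],[0,0,0,0],[0,0,0,0],[0,0,0,0]]' 1 40 | tail -6
python3 -m pendant '[[0,0,-0.01,0],[0,0,-0.04,0],[0,0,-0.08,0],[0,0,-0.12,0],[0,0,-0.15,0],[0,0,-0.15,0],[0,0,-0.15,0]]'
```

```text
clock: 2.05
position: [0.4004, -0.3324, 0.1487]
ee_rot: [[-0.571, -0.821, -0.002], [-0.821, 0.571, 0.001], [0.001, 0.002, -1.0]]
force: [-0.2, -0.6, 0.1]
finger_gap: 0.603
gripper_force: 0.0
clock: 2.72
position: [0.4003, -0.3319, 0.026]
ee_rot: [[-0.368, -0.93, -0.003], [-0.93, 0.368, 0.001], [0.0, 0.003, -1.0]]
force: [0.9, -0.2, 0.5]
finger_gap: 0.596
gripper_force: 0.0
clock: 3.22
position: [0.4024, -0.3315, 0.0286]
ee_rot: [[-0.366, -0.931, 0.003], [-0.931, 0.366, -0.001], [0.0, -0.003, -1.0]]
force: [-2.1, -1.3, 7.7]
finger_gap: 0.262
gripper_force: 39.8
clock: 3.8
position: [0.4024, -0.331, 0.1802]
ee_rot: [[-0.366, -0.931, 0.006], [-0.931, 0.366, -0.002], [-0.001, -0.006, -1.0]]
force: [-0.9, -0.1, -2.0]
finger_gap: 0.272
gripper_force: 39.2
```

```bash
python3 -m pendant '[[-0.02,0.007,-0.01,0.12],[-0.058,0.02,-0.03,0.24],[-0.096,0.033,-0.04,0.36],[-0.134,0.046,-0.05,0.48],[-0.172,0.059,-0.06,0.6],[-0.21,0.072,-0.07,0.72],[-0.248,0.085,-0.07,0.84],[-0.286,0.097,-0.07,0.96]]' | head -3
python3 -m pendant '[[0,0,0,0.12],[0,0,0,0.236],[0,0,0,0.31],[0,0,0,0.31]]'
```

```text
clock: 4.47
position: [0.4131, -0.0742, 0.2447]
ee_rot: [[-0.94, -0.342, 0.0], [-0.342, 0.94, 0.0], [-0.0, 0.0, -1.0]]
clock: 4.8
position: [0.4132, -0.0753, 0.2438]
ee_rot: [[-0.999, -0.042, -0.002], [-0.042, 0.999, 0.0], [0.001, 0.0, -1.0]]
force: [0.6, -0.1, -1.7]
finger_gap: 0.271
gripper_force: 39.2
```

```bash
python3 -m pendant '[[0,0.04,0,0.06],[0,0.08,0,0.115],[0,0.12,0,0.115],[-0.02,0.155,0,0.115],[-0.05,0.18,0,0.115],[-0.08,0.205,0,0.115],[-0.08,0.205,0,0.115]]' | head -3
python3 -m pendant '[[-0.035,0.01,0,0],[-0.07,0.03,0,0],[-0.105,0.04,0,0],[-0.137,0.045,0,0],[-0.137,0.045,0,0],[-0.137,0.045,0,0]]' | head -3
cat >> m.py <<'E'
def flask(d):
    hsv=cv2.cvtColor(d['color'],cv2.COLOR_BGR2HSV)
    m=((hsv[...,0]>100)&(hsv[...,0]<125)&(hsv[...,1]>150)).astype(np.uint8)
    m=cv2.morphologyEx(m,cv2.MORPH_CLOSE,np.ones((25,25)))
    c=max(cv2.findContours(m,0,2)[0],key=cv2.contourArea)
    w=np.array([onz(d,u,v,.016)[:2] for u,v in c[:,0]],np.float32); return cv2.minAreaRect(w)
E
python3 - <<'E'
from m import *
d=grab('wrist','w2.png'); print(flask(d)); s=telemetry.observe(); print(s['position'].round(4),s['ee_rot'].round(3).tolist())
E
```

```text
clock: 5.38
position: [0.4885, 0.1365, 0.243]
ee_rot: [[-0.998, 0.066, -0.0], [0.066, 0.998, -0.001], [0.0, -0.001, -1.0]]
clock: 5.88
position: [0.6253, 0.1672, 0.2418]
ee_rot: [[-0.998, 0.07, -0.004], [0.07, 0.998, -0.002], [0.004, -0.002, -1.0]]
((0.6095400452613831, 0.19589689373970032), (0.16601289808750153, 0.13098998367786407), 86.0694580078125)
[0.6244 0.1671 0.2426] [[-0.998, 0.07, -0.003], [0.07, 0.998, -0.001], [0.003, -0.002, -1.0]]
```

View pics/w2.png

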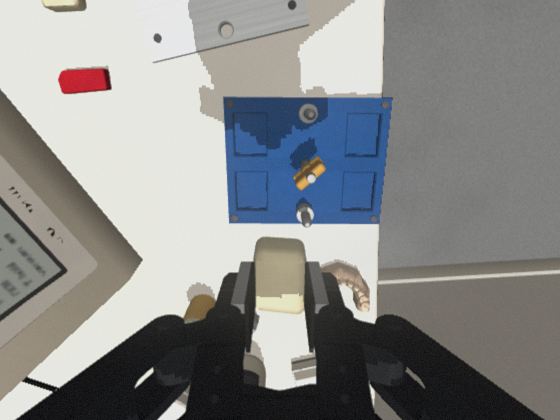

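The wrist view shows the flask centred at (307,160), nest rims centred near (250,134), (362,134), (252,190) and (359,190), pins at (309,114) and (304,213), and the held key at (280,270). Checking the flask frame against these.

Run:
```python
from m import *
d=np.load('/tmp/wrist.npy',allow_pickle=True).item()
c0=np.array([.6095,.1959]); a=np.radians(-4.0); R=np.array([[np.cos(a),-np.sin(a)],[np.sin(a),np.cos(a)]])
for x in(-.03,.03):
  for y in(-.058,.058):
    p=c0+R@[x,y]; print('nest',x,y,p.round(4),'rim px',[tuple(np.round(proj(d,[*(c0+R@[x+i*.021,y+j*.0165]),.016]),1)) for i,j in((-1,-1),(1,1))])
for x in(-.052,.052): p=c0+R@[x,0]; print('pin',p.round(4),np.round(proj(d,[*p,.0295]),1),np.round(proj(d,[*p,.059]),1))
print('stud',np.round(proj(d,[*c0,.084]),1), 'corners',[np.round(proj(d,[*(c0+R@[i*.067,j*.084]),.016])).tolist() for i,j in((-1,-1),(-1,1),(1,1),(1,-1))])
cv2.imwrite('pics/w2c.png',cv2.resize(d['color'][85:235,210:400],None,fx=4,fy=4,interpolation=2))
```

```text
nest -0.03 -0.058 [0.5755 0.1401] rim px [(np.float64(232.8), np.float64(113.2)), (np.float64(266.1), np.float64(155.0))]
nest -0.03 0.058 [0.5836 0.2559] rim px [(np.float64(348.3), np.float64(113.3)), (np.float64(377.2), np.float64(155.2))]
nest 0.03 -0.058 [0.6354 0.1359] rim px [(np.float64(235.3), np.float64(172.0)), (np.float64(266.8), np.float64(209.6))]
nest 0.03 0.058 [0.6435 0.2517] rim px [(np.float64(344.5), np.float64(172.1)), (np.float64(372.1), np.float64(209.7))]
pin [0.5576 0.1995] [308.  112.7] [310.7 114. ]
pin [0.6614 0.1923] [305.3 214.5] [307.4 224.4]
stud [311.3 178.1] corners [[223.0, 96.0], [392.0, 96.0], [379.0, 223.0], [229.0, 223.0]]
```

View pics/w2c.png

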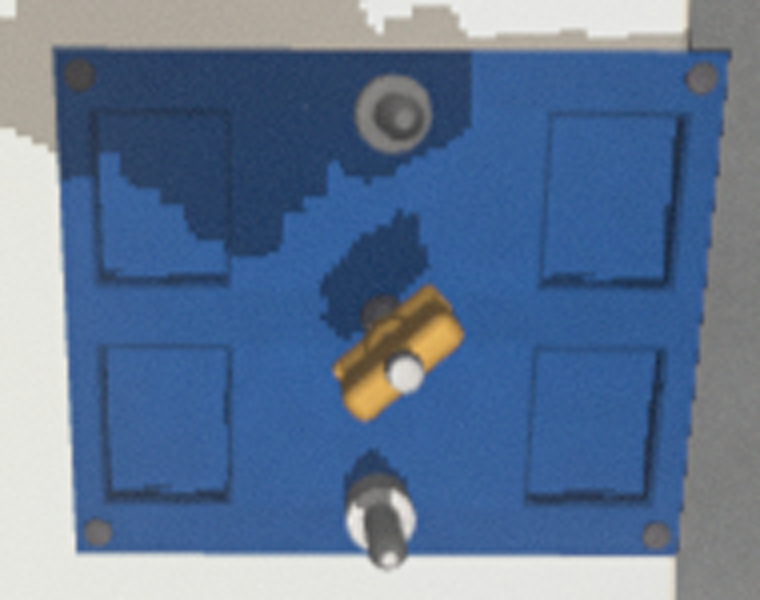

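The frame fits within about 1 px, so I take the flask at (0.6105, 0.1955), yaw -4.0°. Placing the first key in the nest at (0.636, 0.1355).

```bash
python3 -m pendant '[[-0.014,-0.031,0.03,0],[-0.014,-0.031,0.07,0],[-0.014,-0.031,0.11,0],[-0.014,-0.031,0.15,0],[-0.014,-0.031,0.18,0],[-0.014,-0.031,0.18,0],[-0.014,-0.031,0.18,0],[-0.014,-0.031,0.18,0]]'
```

```text
clock: 6.6
position: [0.6374, 0.1363, 0.0669]
ee_rot: [[-0.998, 0.07, 0.003], [0.07, 0.998, 0.001], [-0.003, 0.001, -1.0]]
force: [0.6, 0.0, 1.4]
finger_gap: 0.267
gripper_force: 39.3
```

```bash
python3 -m pendant '[[0.001,-0.001,0.01,0],[0.001,-0.001,0.02,0],[0.001,-0.001,0.027,0],[0.001,-0.001,0.027,0],[0.001,-0.001,0.027,0]]'
python3 -m pendant '[[0,0,0,0],[0,0,0,0],[0,0,0,0]]' -0.1 | tail -6
python3 -m pendant '[[0,0,-0.02,0],[0,0,-0.05,0],[0,0,-0.09,0],[0,0,-0.13,0],[0,0,-0.17,0],[0,0,-0.2,0],[0,0,-0.2,0],[0,0,-0.2,0]]'|head -3
python3 - <<'E'
from m import *
d=grab('wrist','w3.png'); cv2.imwrite('pics/w3c.png',cv2.resize(d['color'][60:320,150:440],None,fx=2.2,fy=2.2))
for k in wkeys(d,zt=.027): print('w',np.round(k[:5],4),k[5])
E
```

```text
clock: 7.02
position: [0.6356, 0.135, 0.0375]
ee_rot: [[-0.997, 0.071, 0.001], [0.071, 0.997, 0.0], [-0.001, 0.0, -1.0]]
force: [0.3, -0.2, 1.8]
finger_gap: 0.267
gripper_force: 44.4
clock: 7.27
position: [0.6353, 0.1348, 0.0373]
ee_rot: [[-0.997, 0.071, -0.0], [0.071, 0.997, -0.0], [0.0, -0.0, -1.0]]
force: [-0.2, 0.4, -0.2]
finger_gap: 0.55
gripper_force: 0.0
clock: 7.93
position: [0.6362, 0.1353, 0.2401]
ee_rot: [[-0.997, 0.071, 0.004], [0.071, 0.997, 0.002], [-0.004, 0.003, -1.0]]
w [6.34400e-01 1.35900e-01 8.59548e+01 2.29000e-02 3.06000e-02] [278.0, 180.0]
w [0.496  0.1747 8.5055 0.0164 0.032 ] [309.0, 24.0]
```

View pics/w3c.png

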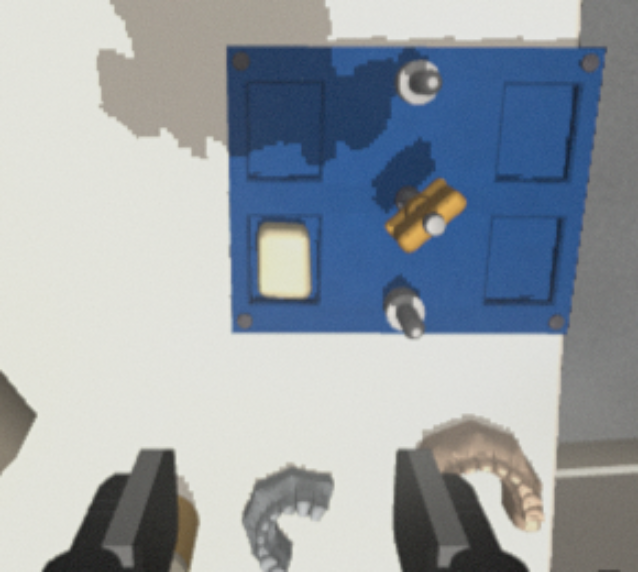

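The first key lies flat and centred in the lower-left nest, at crop (285,260). Going for the nearest key at (0.435, -0.024), with a look on the way.

```bash
python3 -m pendant '[[0.04,-0.01,0,0],[0.08,-0.02,0,-0.12],[0.12,-0.03,0,-0.24],[0.16,-0.05,0,-0.36],[0.197,-0.08,0,-0.48],[0.197,-0.11,0,-0.6],[0.197,-0.129,0,-0.72],[0.197,-0.129,0,-0.84]]' -0.2 |head -3
python3 -m pendant '[[0,0,0,-0.12],[0,0,0,-0.24],[0,0,0,-0.36],[0,0,0,-0.48],[0,0,0,-0.6],[0,0,0,-0.72],[0,0,0,-0.808],[0,0,0,-0.808]]' |head -3
cat >> m.py <<'E'
def look(n='wrist',zt=.018):
    d=grab(n)
    for k in wkeys(d,zt=zt): print(n,np.round(k[:5],4),k[5])
    s=telemetry.observe(); R=s['ee_rot']; print('tcp',s['position'].round(4),'y angle',np.degrees(np.arctan2(R[1,1],R[0,1])).round(2),'q6',s['joint_positions'][5].round(2),'t',s['clock'])
    return d
def shift(p):
    s=telemetry.observe(); print('shift',(s['ee_rot'].T@(np.array(p)-s['position'])).round(4))
E
python3 -c "
from m import *
look()"
```

```text
clock: 8.65
position: [0.4274, 0.0176, 0.2364]
ee_rot: [[-0.715, -0.699, -0.002], [-0.699, 0.715, -0.001], [0.002, 0.001, -1.0]]
clock: 9.32
position: [0.4289, 0.0199, 0.236]
ee_rot: [[0.01, -1.0, -0.003], [-1.0, -0.01, -0.001], [0.001, 0.003, -1.0]]
wrist [6.3920e-01 1.4000e-01 8.3991e+01 2.3300e-02 3.0700e-02] [95.0, 280.0]
wrist [ 4.358000e-01 -2.260000e-02  1.796247e+02  2.240000e-02  3.270000e-02] [272.0, 138.0]
tcp [0.429  0.0199 0.2362] y angle -179.75 q6 -0.5 t 9.3667
```

```bash
python3 -m pendant '[[0.02,-0.003,0.03,0],[0.0434,-0.0065,0.07,0],[0.0434,-0.0065,0.11,0],[0.0434,-0.0065,0.15,0],[0.0434,-0.0065,0.18,0],[0.0434,-0.0065,0.209,0],[0.0434,-0.0065,0.209,0],[0.0434,-0.0065,0.209,0]]' |head -3
python3 -m pendant '[[0,0,0,0],[0,0,0,0],[0,0,0,0],[0,0,0,0],[0,0,0,0],[0,0,0,0]]' 1 40
python3 -m pendant '[[0,0,-0.01,0],[0,0,-0.04,0],[0,0,-0.08,0],[0,0,-0.12,0],[0,0,-0.16,0],[0,0,-0.19,0],[0,0,-0.19,0]]'
```

```text
clock: 10.03
position: [0.4352, -0.0238, 0.0273]
ee_rot: [[0.004, -1.0, -0.005], [-1.0, -0.004, -0.002], [0.002, 0.005, -1.0]]
clock: 10.53
position: [0.4378, -0.0226, 0.0303]
ee_rot: [[0.006, -1.0, 0.004], [-1.0, -0.006, 0.001], [-0.001, -0.004, -1.0]]
force: [-1.9, 1.0, 8.1]
finger_gap: 0.264
gripper_force: 39.6
clock: 11.12
position: [0.4397, -0.0225, 0.2265]
ee_rot: [[0.007, -1.0, 0.013], [-1.0, -0.007, 0.003], [-0.003, -0.013, -1.0]]
force: [1.5, 0.3, -0.6]
finger_gap: 0.258
gripper_force: 39.3
```

```bash
python3 -m pendant '[[-0.03,0,0,0.12],[-0.07,0,0,0.24],[-0.1,-0.02,0,0.36],[-0.13,-0.05,0,0.48],[-0.162,-0.08,0,0.6],[-0.162,-0.12,0,0.72],[-0.162,-0.137,0,0.84],[-0.162,-0.137,0,0.84]]' |head -3
python3 -m pendant '[[0,0,0,0.12],[0,0,0,0.24],[0,0,0,0.36],[0,0,0,0.48],[0,0,0,0.6],[0,0,0,0.72],[0,0,0,0.806],[0,0,0,0.806]]' |head -3
python3 -c "
from m import *
look(); shift([.5765,.1397,.067])"
```

```text
clock: 11.78
position: [0.5755, 0.1406, 0.2185]
ee_rot: [[-0.745, -0.667, 0.001], [-0.667, 0.745, 0.0], [-0.001, -0.001, -1.0]]
clock: 12.45
position: [0.5721, 0.1396, 0.2197]
ee_rot: [[-0.997, 0.072, 0.001], [0.072, 0.997, 0.001], [-0.001, 0.001, -1.0]]
wrist [7.065000e-01 1.305000e-01 1.771488e+02 3.160000e-02 5.120000e-02] [280.0, 300.0]
tcp [0.5721 0.1396 0.2196] y angle 86.15 q6 -2.21 t 12.5
shift [-0.0041  0.0002  0.1526]
```

```bash
python3 -m pendant '[[-0.004,0,0.03,0],[-0.004,0,0.07,0],[-0.004,0,0.11,0],[-0.004,0,0.14,0],[-0.004,0,0.153,0],[-0.004,0,0.153,0],[-0.004,0,0.153,0]]'
```

```text
clock: 13.08
position: [0.5764, 0.1393, 0.0656]
ee_rot: [[-0.998, 0.066, -0.001], [0.066, 0.998, -0.001], [0.0, -0.001, -1.0]]
force: [-0.6, 0.3, 0.6]
finger_gap: 0.262
gripper_force: 39.3
```

```bash
python3 -m pendant '[[0,0,0.01,0],[0,0,0.02,0],[0,0,0.026,0],[0,0,0.026,0],[0,0,0.026,0]]'
python3 -m pendant '[[0,0,0,0],[0,0,0,0],[0,0,0,0]]' -0.1 | tail -2
python3 -m pendant '[[0,0,-0.02,0],[0,0,-0.05,0],[0,0,-0.09,0],[0,0,-0.13,0],[0,0,-0.17,0],[0,0,-0.2,0],[0.01,0,-0.2,0],[0.01,0,-0.2,0]]'|head -3
python3 -c "
from m import *
look(zt=.028)"
python3 -m pendant '[[0.04,-0.01,0,0],[0.08,-0.02,0,-0.12],[0.12,-0.04,0,-0.24],[0.14,-0.07,0,-0.36],[0.16,-0.11,0,-0.48],[0.165,-0.15,0,-0.6],[0.165,-0.18,0,-0.72],[0.165,-0.18,0,-0.72]]' -0.2 |head -3
```

```text
clock: 13.5
position: [0.5766, 0.1395, 0.0395]
ee_rot: [[-0.998, 0.069, 0.0], [0.069, 0.998, 0.0], [-0.0, 0.0, -1.0]]
force: [0.2, 0.2, -1.0]
finger_gap: 0.264
gripper_force: 47.7
finger_gap: 0.549
gripper_force: 0.0
clock: 14.42
position: [0.5663, 0.1404, 0.2419]
ee_rot: [[-0.998, 0.069, 0.004], [0.069, 0.998, 0.003], [-0.003, 0.003, -1.0]]
wrist [6.33200e-01 1.36500e-01 8.60324e+01 2.23000e-02 3.00000e-02] [279.0, 241.0]
wrist [5.7480e-01 1.4000e-01 8.6056e+01 2.2200e-02 3.0200e-02] [279.0, 189.0]
tcp [0.5661 0.1402 0.2402] y angle 86.06 q6 -2.22 t 14.4667
clock: 15.13
position: [0.3875, -0.0313, 0.2385]
ee_rot: [[-0.792, -0.611, -0.002], [-0.611, 0.792, -0.001], [0.002, 0.001, -1.0]]
```

```bash
python3 -m pendant '[[0.02,-0.034,0,-0.12],[0.04,-0.068,0,-0.24],[0.061,-0.104,0,-0.36],[0.061,-0.104,0,-0.48],[0.061,-0.104,0,-0.51],[0.061,-0.104,0,-0.51]]' |head -3
python3 -c "
from m import *
look(); shift([.3885,-.1945,.027])"
```

```text
clock: 15.63
position: [0.4033, -0.1492, 0.2378]
ee_rot: [[-0.397, -0.918, -0.003], [-0.918, 0.397, -0.0], [0.002, 0.003, -1.0]]
wrist [ 3.60500e-01 -1.75900e-01  6.70841e+01  3.31000e-02  3.99000e-02] [305.0, 142.0]
wrist [ 3.68000e-01 -2.74900e-01  6.65383e+01  2.43000e-02  3.25000e-02] [259.0, 45.0]
tcp [ 0.4033 -0.1484  0.2381] y angle 156.3 q6 -0.52 t 15.6833
shift [ 0.0479 -0.0055  0.2111]
```

```bash
python3 -c "
from m import *
d=np.load('/tmp/wrist.npy',allow_pickle=True).item(); cv2.imwrite('pics/w4.png',d['color'])"
```

```text
(no output)
```

View pics/w4.png

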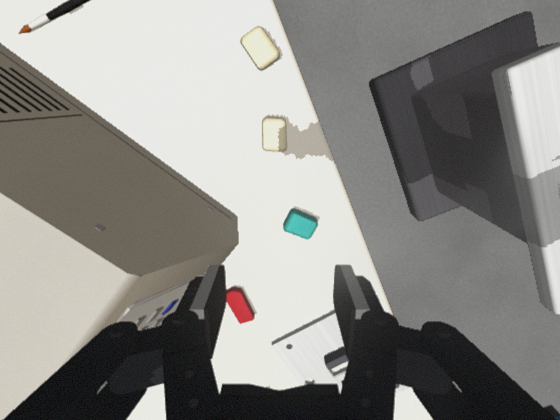

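The keys are at (274,134), next to the arm's shadow which spoiled the mask, and (260,48). Neither has obviously moved. I'll tighten the mask on brightness.

```bash
sed -i "s/>165))/>VMIN))/; s/^SMIN=19/SMIN=19; VMIN=165/" m.py; python3 -c "
import m
from m import *
d=np.load('/tmp/wrist.npy',allow_pickle=True).item(); h=cv2.cvtColor(d['color'],cv2.COLOR_BGR2HSV)
print([h[v,u].tolist() for u,v in((268,134),(282,134),(284,146),(295,140),(260,48))])
for m.VMIN,m.SMIN in((200,19),(165,30)):
  for k in wkeys(d,zt=.018): print(np.round(k[:5],4),k[5])
"
```

```text
[[30, 19, 234], [21, 53, 173], [22, 51, 164], [21, 24, 179], [30, 22, 234]]
[ 3.68900e-01 -2.74000e-01  6.66802e+01  2.02000e-02  3.15000e-02] [259.0, 45.0]
```

```bash
sed -i "s/&(hsv\[...,1\]>SMIN)&(hsv\[...,2\]>VMIN))/\&(((hsv[...,1]>14)\&(hsv[...,2]>200))|((hsv[...,1]>38)\&(hsv[...,2]>140))))/" m.py; python3 -c "
from m import *
d=np.load('/tmp/wrist.npy',allow_pickle=True).item()
for k in wkeys(d,zt=.018,show='/tmp/a.png'): print(np.round(k[:5],4),k[5])
shift([.3885,-.1945,.027])
"
```

```text
[ 3.883000e-01 -1.949000e-01  1.566562e+02  2.430000e-02  3.150000e-02] [274.0, 134.0]
[ 0.3685 -0.2732 11.7356  0.0247  0.0333] [259.0, 47.0]
shift [ 0.0479 -0.0055  0.2111]
```

```bash
python3 -m pendant '[[0.024,-0.003,0.03,0],[0.048,-0.005,0.07,0],[0.048,-0.005,0.11,0],[0.048,-0.005,0.15,0],[0.048,-0.005,0.18,0],[0.048,-0.005,0.211,0],[0.048,-0.005,0.211,0],[0.048,-0.005,0.211,0]]' |head -3
python3 -m pendant '[[0,0,0,0],[0,0,0,0],[0,0,0,0],[0,0,0,0],[0,0,0,0],[0,0,0,0]]' 1 40
python3 -m pendant '[[0,0,-0.01,0],[0,0,-0.04,0],[0,0,-0.08,0],[0,0,-0.12,0],[0,0,-0.16,0],[0,0,-0.19,0],[0,0,-0.2,0],[0,0,-0.2,0]]'
```

```text
clock: 16.35
position: [0.3882, -0.1932, 0.0274]
ee_rot: [[-0.4, -0.917, -0.005], [-0.917, 0.4, -0.0], [0.002, 0.005, -1.0]]
clock: 16.85
position: [0.391, -0.1936, 0.0305]
ee_rot: [[-0.398, -0.917, 0.004], [-0.917, 0.398, -0.0], [-0.002, -0.004, -1.0]]
force: [-1.1, 3.1, 7.4]
finger_gap: 0.264
gripper_force: 39.4
clock: 17.52
position: [0.391, -0.194, 0.2331]
ee_rot: [[-0.399, -0.917, 0.009], [-0.917, 0.399, -0.001], [-0.003, -0.009, -1.0]]
force: [0.5, -0.3, -0.5]
finger_gap: 0.262
gripper_force: 39.3
```

```bash
python3 -m pendant '[[-0.025,0.005,0,0.12],[-0.06,0.015,0,0.24],[-0.098,0.03,0,0.36],[-0.13,0.04,0,0.48],[-0.165,0.05,0,0.6],[-0.193,0.057,0,0.72],[-0.193,0.057,0,0.84],[-0.193,0.057,0,0.84]]' |head -3
python3 -m pendant '[[0,0.02,0,0.12],[0,0.02,0,0.24],[0,0.02,0,0.36],[0,0.02,0,0.389],[0,0.02,0,0.389]]' |head -3
python3 -c "
from m import *
look(); shift([.6445,.2513,.067])"
```

```text
clock: 18.18
position: [0.4139, 0.0082, 0.2281]
ee_rot: [[-0.95, -0.312, 0.0], [-0.312, 0.95, 0.001], [-0.0, 0.001, -1.0]]
clock: 18.6
position: [0.4071, 0.0249, 0.228]
ee_rot: [[-0.998, 0.069, -0.0], [0.069, 0.998, 0.0], [0.0, 0.0, -1.0]]
wrist [ 6.52100e-01 -9.00000e-04  8.61014e+01  4.06000e-02  4.46000e-02] [275.0, 374.0]
wrist [ 6.06100e-01 -1.10000e-03  6.97946e+01  4.49000e-02  7.45000e-02] [266.0, 344.0]
wrist [5.18700e-01 1.85000e-02 8.48515e+01 5.24000e-02 7.55000e-02] [280.0, 279.0]
tcp [0.4072 0.0248 0.2281] y angle 86.15 q6 -2.19 t 18.65
shift [-0.2216  0.2419  0.161 ]
```

```bash
python3 -m pendant '[[-0.02,0.03,0,0],[-0.05,0.06,0,0],[-0.08,0.09,0,0],[-0.11,0.12,0,0],[-0.135,0.15,0,0],[-0.16,0.18,0,0],[-0.16,0.18,0,0]]' |head -3
python3 -m pendant '[[-0.03,0.03,0.01,0],[-0.0615,0.062,0.04,0],[-0.0615,0.062,0.08,0],[-0.0615,0.062,0.12,0],[-0.0615,0.062,0.15,0],[-0.0615,0.062,0.161,0],[-0.0615,0.062,0.161,0],[-0.0615,0.062,0.161,0]]'
python3 -c "
from m import *
shift([.6445,.2513,.0395])"
```

```text
clock: 19.23
position: [0.5834, 0.1975, 0.2261]
ee_rot: [[-0.998, 0.065, -0.001], [0.065, 0.998, -0.001], [0.0, -0.001, -1.0]]
clock: 19.9
position: [0.6457, 0.2512, 0.0683]
ee_rot: [[-0.998, 0.067, 0.0], [0.067, 0.998, -0.001], [-0.0, -0.001, -1.0]]
force: [-0.1, -0.1, 1.3]
finger_gap: 0.259
gripper_force: 39.4
shift [ 0.0013 -0.      0.0288]
```

```bash
python3 -m pendant '[[0.001,0,0.01,0],[0.001,0,0.02,0],[0.001,0,0.0285,0],[0.001,0,0.0285,0],[0.001,0,0.0285,0]]'
python3 -m pendant '[[0,0,0,0],[0,0,0,0],[0,0,0,0]]' -0.1 | tail -2
python3 -m pendant '[[0,0,-0.02,0],[0,0,-0.05,0],[0,0,-0.09,0],[0,0,-0.13,0],[0,0,-0.17,0],[0,0,-0.2,0],[0.01,0,-0.2,0],[0.01,0,-0.2,0]]'|head -3
python3 -c "
from m import *
look(zt=.028)"
python3 -m pendant '[[0.03,-0.02,0,0],[0.06,-0.05,0,-0.12],[0.09,-0.08,0,-0.24],[0.12,-0.11,0,-0.36],[0.15,-0.14,0,-0.48],[0.18,-0.17,0,-0.6],[0.2,-0.2,0,-0.72],[0.2,-0.2,0,-0.72]]' -0.2
python3 -c "
from m import *
shift([.415,-.15,.24])"
```

```text
clock: 20.32
position: [0.6443, 0.2515, 0.0392]
ee_rot: [[-0.998, 0.068, 0.001], [0.068, 0.998, 0.001], [-0.001, 0.001, -1.0]]
force: [-0.1, 0.8, -0.4]
finger_gap: 0.264
gripper_force: 49.6
finger_gap: 0.55
gripper_force: 0.0
clock: 21.23
position: [0.6341, 0.2526, 0.2419]
ee_rot: [[-0.998, 0.068, 0.004], [0.068, 0.998, 0.003], [-0.003, 0.003, -1.0]]
wrist [ 0.7231 -0.0628 31.5061  0.0424  0.0697] [14.0, 274.0]
wrist [6.33700e-01 1.37300e-01 8.61282e+01 2.45000e-02 3.23000e-02] [168.0, 188.0]
wrist [6.40400e-01 2.51800e-01 8.61136e+01 2.32000e-02 3.22000e-02] [279.0, 186.0]
wrist [5.75400e-01 1.41500e-01 8.61554e+01 2.44000e-02 3.17000e-02] [162.0, 131.0]
tcp [0.6338 0.2521 0.2398] y angle 86.11 q6 -2.3 t 21.2833
clock: 21.95
position: [0.4159, 0.0618, 0.2377]
ee_rot: [[-0.791, -0.612, -0.003], [-0.612, 0.791, -0.001], [0.003, 0.001, -1.0]]
force: [-0.8, -0.2, -0.4]
finger_gap: 0.602
gripper_force: 0.0
shift [ 0.1305 -0.1669 -0.0022]
```

```bash
python3 -m pendant '[[0.025,-0.03,0,0],[0.05,-0.06,0,-0.12],[0.07,-0.09,0,-0.24],[0.09,-0.12,0,-0.36],[0.11,-0.15,0,-0.48],[0.1305,-0.167,0,-0.6],[0.1305,-0.167,0,-0.72],[0.1305,-0.167,0,-0.72]]' |head -3
python3 -m pendant '[[0,0,0,-0.12],[0,0,0,-0.24],[0,0,0,-0.36],[0,0,0,-0.397],[0,0,0,-0.397]]' |head -3
python3 -c "
from m import *
look(); shift([.3685,-.2732,.027])"
```

```text
clock: 22.62
position: [0.4175, -0.1481, 0.2374]
ee_rot: [[-0.195, -0.981, -0.003], [-0.981, 0.195, -0.0], [0.001, 0.003, -1.0]]
clock: 23.03
position: [0.4182, -0.146, 0.2377]
ee_rot: [[0.198, -0.98, -0.003], [-0.98, -0.198, -0.0], [-0.0, 0.003, -1.0]]
wrist [ 0.3696 -0.2733 11.5062  0.0243  0.0319] [356.0, 61.0]
tcp [ 0.4183 -0.1459  0.2378] y angle -168.73 q6 0.08 t 23.0833
shift [0.1152 0.0732 0.211 ]
```

```bash
python3 -m pendant '[[0.03,0.02,0,0],[0.06,0.04,0.01,0],[0.09,0.058,0.05,0],[0.115,0.073,0.09,0],[0.115,0.073,0.13,0],[0.115,0.073,0.15,0],[0.115,0.073,0.15,0],[0.115,0.073,0.15,0]]' |head -3
python3 -c "
from m import *
look(); shift([.369,-.2732,.0275])"
```

```text
clock: 23.75
position: [0.3683, -0.2729, 0.0877]
ee_rot: [[0.195, -0.981, -0.006], [-0.981, -0.195, 0.001], [-0.002, 0.005, -1.0]]
wrist [ 0.3698 -0.2761 12.1166  0.021   0.0304] [277.0, 231.0]
tcp [ 0.3701 -0.2731  0.0895] y angle -168.67 q6 0.4 t 23.8
shift [-0.0001  0.001   0.062 ]
```

```bash
python3 -m pendant '[[0.001,0.001,0.03,0],[0.001,0.001,0.055,0],[0.001,0.001,0.061,0],[0.001,0.001,0.061,0],[0.001,0.001,0.061,0]]' |head -3
python3 -m pendant '[[0,0,0,0],[0,0,0,0],[0,0,0,0],[0,0,0,0],[0,0,0,0],[0,0,0,0]]' 1 40
python3 -m pendant '[[0,0,-0.01,0],[0,0,-0.04,0],[0,0,-0.08,0],[0,0,-0.12,0],[0,0,-0.16,0],[0,0,-0.19,0],[0,0,-0.2,0],[0,0,-0.2,0]]'
```

```text
clock: 24.22
position: [0.3704, -0.2742, 0.0297]
ee_rot: [[0.198, -0.98, 0.002], [-0.98, -0.198, -0.001], [0.001, -0.002, -1.0]]
clock: 24.72
position: [0.3702, -0.2744, 0.0296]
ee_rot: [[0.197, -0.98, 0.003], [-0.98, -0.197, -0.001], [0.001, -0.003, -1.0]]
force: [-1.9, 3.0, 10.1]
finger_gap: 0.265
gripper_force: 38.9
clock: 25.38
position: [0.3704, -0.2747, 0.2321]
ee_rot: [[0.197, -0.98, 0.007], [-0.98, -0.197, -0.002], [0.004, -0.007, -1.0]]
force: [0.5, -0.2, 0.1]
finger_gap: 0.26
gripper_force: 39.5
```

```bash
python3 -m pendant '[[-0.03,-0.02,0,0.12],[-0.07,-0.04,0,0.24],[-0.105,-0.06,0,0.36],[-0.14,-0.075,0,0.48],[-0.175,-0.085,0,0.6],[-0.215,-0.09,0,0.72],[-0.256,-0.097,0,0.84],[-0.256,-0.097,0,0.84]]' |head -3
python3 -m pendant '[[0,0,0,0.12],[0,0,0,0.24],[0,0,0,0.36],[0,0,0,0.48],[0,0,0,0.6],[0,0,0,0.72],[0,0,0,0.84],[0,0,0,0.84]]' |head -3
python3 -c "
from m import *
look(); shift([.5846,.2555,.067])"
```

```text
clock: 26.05
position: [0.4133, -0.0126, 0.2272]
ee_rot: [[-0.579, -0.816, -0.001], [-0.816, 0.579, -0.0], [0.001, 0.001, -1.0]]
clock: 26.72
position: [0.4136, -0.0141, 0.2271]
ee_rot: [[-0.994, -0.113, -0.001], [-0.113, 0.994, -0.0], [0.001, -0.0, -1.0]]
wrist [5.31000e-01 5.00000e-04 9.65593e+01 5.36000e-02 7.50000e-02] [281.0, 286.0]
tcp [ 0.4137 -0.0141  0.2272] y angle 96.91 q6 -1.9 t 26.7667
shift [-0.2023  0.2471  0.16  ]
```

```bash
python3 -m pendant '[[0,0.04,0,0.1],[-0.02,0.08,0,0.19],[-0.05,0.11,0,0.19],[-0.08,0.14,0,0.19],[-0.11,0.17,0,0.19],[-0.14,0.2,0,0.19],[-0.17,0.22,0,0.19],[-0.17,0.22,0,0.19]]' |head -3
python3 -c "
from m import *
look(); shift([.5846,.2555,.067])"
```

```text
clock: 27.43
position: [0.5605, 0.2288, 0.2255]
ee_rot: [[-0.998, 0.064, -0.001], [0.064, 0.998, -0.002], [0.0, -0.002, -1.0]]
wrist [ 8.18200e-01 -1.33100e-01  7.13783e+01  2.87000e-02  6.74000e-02] [9.0, 391.0]
wrist [6.76100e-01 2.21800e-01 8.64375e+01 5.42000e-02 7.83000e-02] [280.0, 283.0]
wrist [6.3710e-01 1.3400e-01 8.6446e+01 2.4600e-02 3.2800e-02] [198.0, 257.0]
wrist [5.77500e-01 1.38400e-01 8.64815e+01 2.48000e-02 3.38000e-02] [194.0, 205.0]
tcp [0.5588 0.2271 0.2254] y angle 86.26 q6 -2.35 t 27.4833
shift [-0.0242  0.0304  0.1583]
```

```bash
python3 -m pendant '[[-0.012,0.015,0,0],[-0.024,0.03,0.03,0],[-0.024,0.03,0.07,0],[-0.024,0.03,0.11,0],[-0.024,0.03,0.14,0],[-0.024,0.03,0.158,0],[-0.024,0.03,0.158,0],[-0.024,0.03,0.158,0]]' 
python3 -c "
from m import *
shift([.5846,.2555,.0395])"
```

```text
clock: 28.15
position: [0.5823, 0.2519, 0.0693]
ee_rot: [[-0.998, 0.069, -0.002], [0.069, 0.998, -0.002], [0.002, -0.002, -1.0]]
force: [-0.1, 0.0, 0.4]
finger_gap: 0.269
gripper_force: 39.5
shift [-0.0021  0.0038  0.0298]
```

```bash
python3 -m pendant '[[-0.002,0.004,0.01,0],[-0.002,0.004,0.02,0],[-0.002,0.004,0.029,0],[-0.002,0.004,0.029,0],[-0.002,0.004,0.029,0]]'
python3 -m pendant '[[0,0,0,0],[0,0,0,0],[0,0,0,0]]' -0.1 | tail -2
python3 -m pendant '[[0,0,-0.02,0],[0,0,-0.05,0],[0,0,-0.09,0],[0,0,-0.13,0],[-0.02,-0.02,-0.17,0],[-0.04,-0.05,-0.2,0],[-0.04,-0.05,-0.2,0],[-0.04,-0.05,-0.2,0]]'|head -3
python3 -c "
from m import *
d=look(zt=.028); cv2.imwrite('pics/w5c.png',cv2.resize(d['color'][0:290,120:440],None,fx=2,fy=2))"
```

```text
clock: 28.57
position: [0.5851, 0.2566, 0.0407]
ee_rot: [[-0.997, 0.071, -0.0], [0.071, 0.997, -0.0], [0.0, -0.0, -1.0]]
force: [-0.8, 0.1, -1.6]
finger_gap: 0.268
gripper_force: 39.5
finger_gap: 0.547
gripper_force: 0.0
clock: 29.48
position: [0.6237, 0.2025, 0.2446]
ee_rot: [[-0.997, 0.073, 0.005], [0.073, 0.997, 0.003], [-0.005, 0.003, -1.0]]
wrist [6.33300e-01 1.36700e-01 8.58108e+01 2.35000e-02 3.18000e-02] [217.0, 194.0]
wrist [6.40700e-01 2.52100e-01 8.58244e+01 2.37000e-02 3.18000e-02] [326.0, 192.0]
wrist [5.84800e-01 2.56800e-01 8.80123e+01 2.33000e-02 3.32000e-02] [330.0, 139.0]
wrist [5.75900e-01 1.41000e-01 8.63679e+01 2.40000e-02 3.16000e-02] [213.0, 138.0]
tcp [0.6223 0.2032 0.2422] y angle 85.8 q6 -2.26 t 29.5333
```

View pics/w5c.png

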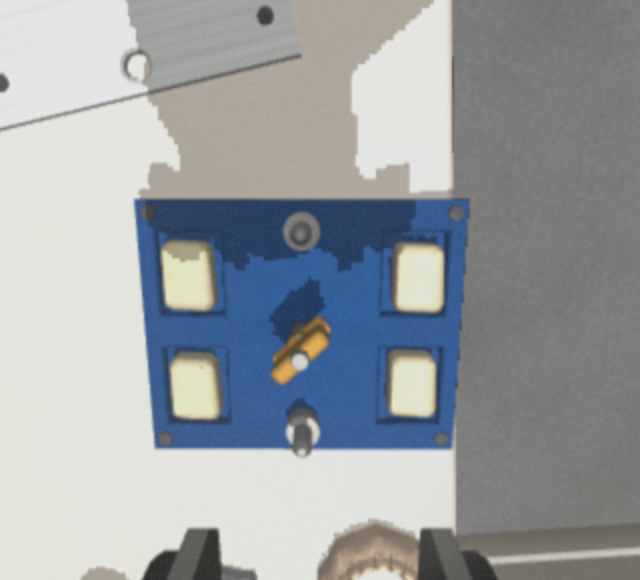

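All four keys lie flat in their nests. The wing nut (stud at crop (300,361)) is turned about 42° from the slot line. Measuring its blade and the key tops.

```bash
cat >> m.py <<'E'
def wing(d,z=.075):
    hsv=cv2.cvtColor(d['color'],cv2.COLOR_BGR2HSV)
    m=((hsv[...,0]>8)&(hsv[...,0]<25)&(hsv[...,1]>130)&(hsv[...,2]>60)).astype(np.uint8)
    n=np.zeros_like(m); u,v=map(int,proj(d,[.6105,.1955,.07])); n[v-35:v+35,u-35:u+35]=1; m=m*n
    m=cv2.morphologyEx(m,cv2.MORPH_CLOSE,np.ones((9,9)))
    c=max(cv2.findContours(m,0,2)[0],key=cv2.contourArea)
    w=np.array([onz(d,u,v,z)[:2] for u,v in c[:,0]],np.float32); r=cv2.minAreaRect(w)
    t=r[2] if r[1][0]>r[1][1] else r[2]+90
    return r[0],r[1],'blade dir',t%180
E
python3 -c "
from m import *
d=np.load('/tmp/wrist.npy',allow_pickle=True).item(); P=cloud(d)
print(wing(d)); print([np.median(P[v-5:v+6,u-4:u+5,2]).round(4) for u,v in((217,194),(326,192),(330,139),(213,138),(270,180))])
t=grab('top'); print(wing(t,.078))
for z in (.072,.076,.08): print(z, [np.round(proj(d,[.6105,.1955,z]),1)])
shift([.6105,.1955,.2422])"
```

```text
((0.6064849495887756, 0.19575540721416473), (0.013085446320474148, 0.03321923688054085), 'blade dir', 127.60488510131836)
[np.float64(0.0273), np.float64(0.0274), np.float64(0.0274), np.float64(0.0274), np.float64(0.0827)]
((0.6068605780601501, 0.1907261162996292), (0.015493467450141907, 0.02913029119372368), 'blade dir', 128.5459442138672)
0.072 [array([269.6, 178.4])]
0.076 [array([269.5, 179.4])]
0.08 [array([269.3, 180.5])]
shift [ 0.0102 -0.0088 -0.0016]
```

```bash
python3 -m pendant '[[0.01,-0.009,0,-0.12],[0.01,-0.009,0,-0.24],[0.01,-0.009,0,-0.36],[0.01,-0.009,0,-0.48],[0.01,-0.009,0,-0.6],[0.01,-0.009,0,-0.72],[0.01,-0.009,0,-0.84],[0.01,-0.009,0,-0.84]]' |head -3
python3 -m pendant '[[0,0,0,-0.12],[0,0,0,-0.24],[0,0,0,-0.36],[0,0,0,-0.48],[0,0,0,-0.6],[0,0,0,-0.72],[0,0,0,-0.84],[0,0,0,-0.84]]' |head -3
python3 -m pendant '[[0,0,0.02,-0.12],[0,0,0.05,-0.24],[0,0,0.08,-0.36],[0,0,0.11,-0.48],[0,0,0.13,-0.6],[0,0,0.13,-0.627],[0,0,0.13,-0.627]]' |head -3
python3 -c "
from m import *
look(); shift([.6105,.1955,.077])"
```

```text
clock: 30.25
position: [0.6099, 0.1963, 0.2389]
ee_rot: [[-0.714, -0.7, -0.003], [-0.7, 0.714, -0.001], [0.003, 0.001, -1.0]]
clock: 30.92
position: [0.6103, 0.1961, 0.2396]
ee_rot: [[0.04, -0.999, -0.002], [-0.999, -0.04, -0.001], [0.001, 0.002, -1.0]]
clock: 31.5
position: [0.6096, 0.1953, 0.1083]
ee_rot: [[0.613, -0.79, -0.004], [-0.79, -0.613, -0.003], [-0.0, 0.005, -1.0]]
wrist [5.8470e-01 2.6080e-01 8.3032e+01 2.5300e-02 3.6200e-02] [252.0, 307.0]
wrist [6.42600e-01 2.55800e-01 8.28127e+01 2.55000e-02 3.34000e-02] [189.0, 259.0]
wrist [5.74700e-01 1.39800e-01 8.76812e+01 2.53000e-02 3.64000e-02] [371.0, 191.0]
wrist [6.34800e-01 1.35900e-01 8.62793e+01 2.52000e-02 3.47000e-02] [305.0, 130.0]
tcp [0.6105 0.1957 0.1097] y angle -142.24 q6 0.04 t 31.55
shift [0.0002 0.0001 0.0327]
```

```bash
python3 -m pendant '[[0,0,0.015,0],[0,0,0.0325,0],[0,0,0.0325,0],[0,0,0.0325,0]]' |head -5
python3 -m pendant '[[0,0,0,0],[0,0,0,0],[0,0,0,0],[0,0,0,0],[0,0,0,0],[0,0,0,0]]' 1 30
python3 -m pendant '[[0,0,0,-0.1],[0,0,0,-0.2],[0,0,0,-0.3],[0,0,0,-0.4],[0,0,0,-0.4],[0,0,0,-0.4]]'
python3 -c "
from m import *
print(telemetry.observe()['wrist_torque'])"
```

```text
clock: 31.88
position: [0.6108, 0.1957, 0.0785]
ee_rot: [[0.614, -0.789, -0.001], [-0.789, -0.614, -0.001], [0.0, 0.001, -1.0]]
force: [0.4, 0.2, 0.7]
finger_gap: 0.546
clock: 32.38
position: [0.6106, 0.1952, 0.0796]
ee_rot: [[0.617, -0.787, -0.0], [-0.787, -0.617, -0.0], [0.0, 0.001, -1.0]]
force: [-3.9, -2.4, 7.1]
finger_gap: 0.091
gripper_force: 34.5
clock: 32.88
position: [0.6106, 0.1953, 0.08]
ee_rot: [[0.875, -0.484, -0.0], [-0.484, -0.875, -0.0], [0.0, 0.0, -1.0]]
force: [-5.2, -1.3, 8.5]
finger_gap: 0.098
gripper_force: 34.9
[-0.64546338  1.98172068  0.02012692]
```

```bash
python3 -m pendant '[[0,0,-0.001,-0.08],[0,0,-0.001,-0.16],[0,0,-0.001,-0.24],[0,0,-0.001,-0.32],[0,0,-0.001,-0.4],[0,0,-0.001,-0.4],[0,0,-0.001,-0.4]]'
python3 -c "
from m import *
look(); print(telemetry.observe()['wrist_torque'])"
python3 -m pendant '[[0,0,0,-0.06],[0,0,0,-0.12],[0,0,0,-0.12],[0,0,0,-0.12]]'
python3 -c "
from m import *
look(); print(telemetry.observe()['wrist_torque'])"
```

```text
clock: 33.47
position: [0.6106, 0.1954, 0.0806]
ee_rot: [[0.994, -0.106, -0.0], [-0.106, -0.994, -0.0], [-0.0, 0.0, -1.0]]
force: [-4.4, -1.4, 5.9]
finger_gap: 0.094
gripper_force: 34.5
wrist [5.84900e-01 1.98200e-01 8.39683e+01 1.08000e-02 1.79000e-02] [279.0, 279.0]
wrist [5.8440e-01 2.5980e-01 8.5173e+01 2.4000e-02 3.8800e-02] [184.0, 288.0]
wrist [5.74000e-01 1.37600e-01 8.59854e+01 2.39000e-02 3.81000e-02] [376.0, 284.0]
wrist [6.42100e-01 2.54400e-01 8.45458e+01 2.46000e-02 3.60000e-02] [175.0, 200.0]
wrist [6.34600e-01 1.34000e-01 8.63827e+01 2.54000e-02 3.66000e-02] [381.0, 192.0]
tcp [0.6106 0.1955 0.0807] y angle -96.08 q6 0.85 t 33.5167
[-0.33766387  1.57860894 -0.02258579]
clock: 33.85
position: [0.6106, 0.1954, 0.0807]
ee_rot: [[1.0, 0.012, -0.0], [0.012, -1.0, 0.0], [-0.0, -0.0, -1.0]]
force: [-3.9, -1.2, 6.1]
finger_gap: 0.094
gripper_force: 47.3
wrist [5.73800e-01 1.37200e-01 8.84738e+01 2.41000e-02 3.34000e-02] [370.0, 294.0]
wrist [5.84700e-01 1.94300e-01 9.03568e+01 1.13000e-02 1.79000e-02] [280.0, 278.0]
wrist [5.8440e-01 2.5940e-01 8.4121e+01 2.4700e-02 3.8900e-02] [178.0, 278.0]
wrist [6.34600e-01 1.33900e-01 8.68972e+01 2.58000e-02 3.66000e-02] [386.0, 204.0]
wrist [6.41900e-01 2.54100e-01 8.49452e+01 2.43000e-02 3.61000e-02] [179.0, 189.0]
tcp [0.6106 0.1954 0.0807] y angle -89.32 q6 0.97 t 33.9
[-0.28378117  1.75360193 -0.93389992]
```

The wrist torque rose to 0.93 Nm as the wings came in line with the slot, so that is the open stop. Relax, release and look from above at nut and plate.

```bash
python3 -m pendant '[[0,0,0,0.04],[0,0,0,0.08],[0,0,0,0.08]]' |tail -3
python3 -c "
from m import *
print(telemetry.observe()['wrist_torque'])"
python3 -m pendant '[[0,0,0,0],[0,0,0,0],[0,0,0,0]]' -0.1 |tail -2
python3 -m pendant '[[0,0,-0.02,0],[0,0,-0.05,0],[0,0,-0.09,0],[0,0,-0.12,0],[0,0,-0.15,0],[0,0,-0.17,0],[0,0,-0.17,0]]' |head -3
python3 -c "
from m import *
d=look(); print(wing(d,.08)); t=grab('top'); print(wing(t,.08))
cv2.imwrite('pics/w6.png',d['color']); shift([.45,.11,.25])"
```

```text
force: [-4.5, -1.1, 6.0]
finger_gap: 0.096
gripper_force: 34.5
[-0.33723356  1.71837584 -0.13700603]
finger_gap: 0.513
gripper_force: 0.0
clock: 34.98
position: [0.6133, 0.1966, 0.2553]
ee_rot: [[0.998, -0.065, 0.008], [-0.065, -0.998, 0.004], [0.008, -0.004, -1.0]]
wrist [5.74900e-01 1.38900e-01 8.63978e+01 2.40000e-02 3.34000e-02] [333.0, 208.0]
wrist [5.8480e-01 2.5810e-01 8.6378e+01 2.4100e-02 3.3300e-02] [228.0, 206.0]
wrist [6.34800e-01 1.34400e-01 8.66136e+01 2.39000e-02 3.24000e-02] [336.0, 155.0]
wrist [6.42000e-01 2.53500e-01 8.40546e+01 2.36000e-02 3.38000e-02] [227.0, 155.0]
tcp [0.6122 0.1963 0.2525] y angle -93.76 q6 0.89 t 35.0333
((0.6143163442611694, 0.19486726820468903), (0.011101302690804005, 0.0354134663939476), 'blade dir', 176.14678192138672)
((0.6070082187652588, 0.18953411281108856), (0.03377637639641762, 0.01328945904970169), 'blade dir', 0.23676525056362152)
shift [-0.1553  0.0964 -0.    ]
```

View pics/w6.png

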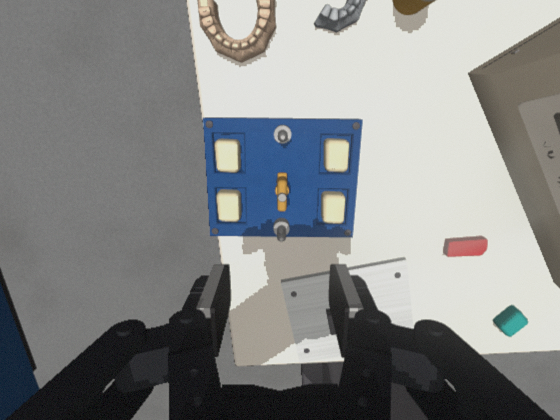

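The nut is in line with the flask x (176° against -4°). The plate is at lower right and partly hidden, so I'll go over it.

```bash
python3 -m pendant '[[-0.03,0.016,0,-0.09],[-0.065,0.032,0,-0.18],[-0.1,0.05,0,-0.18],[-0.135,0.068,0,-0.18],[-0.165,0.084,0,-0.18],[-0.191,0.096,0,-0.18],[-0.191,0.096,0,-0.18],[-0.191,0.096,0,-0.18]]' -1 |head -3
python3 -c "
from m import *
d=look(); cv2.imwrite('pics/w7.png',d['color'])"
```

```text
clock: 35.75
position: [0.4128, 0.1118, 0.249]
ee_rot: [[0.993, 0.115, -0.0], [0.115, -0.993, 0.0], [-0.0, -0.0, -1.0]]
wrist [0.5694 0.1399 6.6421 0.018  0.0242] [268.0, 10.0]
tcp [0.4137 0.1123 0.2491] y angle -83.43 q6 0.96 t 35.8
```

View pics/w7.png

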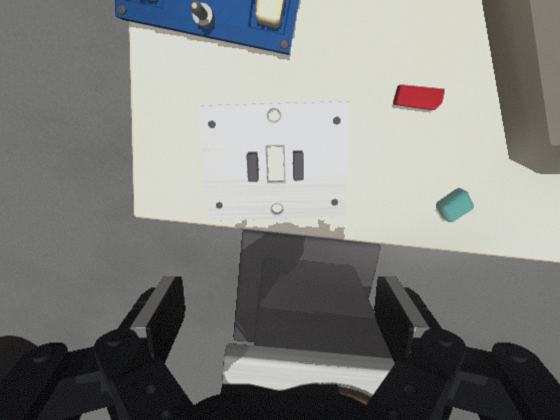

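The plate is near-square to the tool: holes at (274,115) and (277,208), slot at (275,163), lugs at (253,167) and (298,165), corner dots at (211,124), (336,120), (334,202) and (219,205).

Run:
```python
from m import *
d=np.load('/tmp/wrist.npy',allow_pickle=True).item(); g=cv2.cvtColor(d['color'],cv2.COLOR_BGR2GRAY); P=cloud(d)
m=(g<110).astype(np.uint8); m[:,:205]=0; m[:,345:]=0; m[:108]=0; m[213:]=0
for c in cv2.findContours(m,0,1)[0]:
    if cv2.contourArea(c)<8: continue
    M=cv2.moments(c); u,v=M['m10']/M['m00'],M['m01']/M['m00']; b=cv2.boundingRect(c); z=.024 if cv2.contourArea(c)>100 else .008
    print(round(u,1),round(v,1),b,onz(d,u,v,z)[:2].round(4), 'depthz',P[int(v),int(u),2].round(4), cv2.minAreaRect(np.array([onz(d,*q,z)[:2] for q in c[:,0]],np.float32))[1:])
big=cv2.resize(d['color'][95:225,195:355],None,fx=5,fy=4.6*1.0) ; big=cv2.resize(d['color'][95:225,195:355],None,fx=4.6,fy=4.6,interpolation=2); cv2.imwrite('pics/w7c.png',big)
for q in ((274,115),(277,208),(275,163)): print(q,onz(d,*q,.008)[:2].round(4))
```

```text
218.8 205.1 (216, 203, 6, 5) [0.371  0.1769] depthz 0.0083 ((0.004805037751793861, 0.00578978331759572), 6.633378505706787)
334.1 201.9 (332, 200, 5, 5) [0.3899 0.0464] depthz 0.0084 ((0.004898573271930218, 0.004564158618450165), 9.530202865600586)
252.2 165.9 (247, 152, 12, 29) [0.4238 0.142 ] depthz 0.0236 ((0.02999671921133995, 0.011258501559495926), 8.65253734588623)
297.5 164.9 (293, 151, 10, 29) [0.4303 0.0948] depthz 0.0251 ((0.029827440157532692, 0.009588955901563168), 7.390485763549805)
211.5 124.0 (209, 121, 6, 7) [0.4602 0.1898] depthz 0.0075 ((0.005746625829488039, 0.005333567038178444), 50.53120040893555)
336.4 120.3 (334, 117, 6, 7) [0.4792 0.0592] depthz 0.0101 ((0.00527762109413743, 0.005758524406701326), 52.3275146484375)
(274, 115) [0.4769 0.1251]
(277, 208) [0.3752 0.1103]
(275, 163) [0.4266 0.1184]
```

View pics/w7c.png

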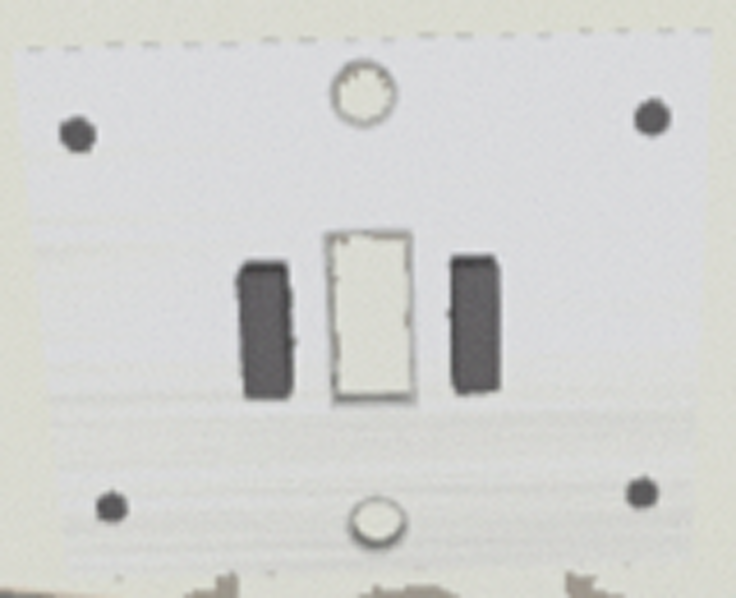

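Plate centre about (0.4257, 0.118), yaw 8.3°, hole distance 103 mm against 104. Descending to the lugs.

```bash
python3 -m pendant '[[0.0126,-0.0043,0.03,-0.03],[0.0126,-0.0043,0.07,-0.03],[0.0126,-0.0043,0.11,-0.03],[0.0126,-0.0043,0.15,-0.03],[0.0126,-0.0043,0.185,-0.03],[0.0126,-0.0043,0.195,-0.03],[0.0126,-0.0043,0.195,-0.03],[0.0126,-0.0043,0.195,-0.03]]' 
python3 -c "
from m import *
d=look(); shift([.4257,.118,.024]); cv2.imwrite('pics/w8.png',d['color'])
for p in ([.4257,.118]): pass
"
```

```text
clock: 36.47
position: [0.4263, 0.118, 0.0533]
ee_rot: [[0.99, 0.144, -0.002], [0.144, -0.99, -0.002], [-0.003, 0.002, -1.0]]
force: [0.4, 0.1, 0.7]
finger_gap: 1.0
gripper_force: 0.0
tcp [0.4269 0.1186 0.0544] y angle -81.72 q6 1.0 t 36.5167
shift [-0.0013  0.0003  0.0304]
```

View pics/w8.png

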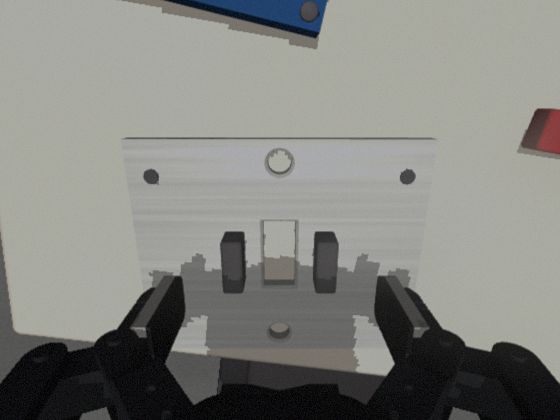

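The lugs at (233,262) and (326,262) sit symmetrically between the fingers, with the plate square to the tool. Grasping.

```bash
python3 -m pendant '[[-0.001,0,0.012,0],[-0.001,0,0.024,0],[-0.001,0,0.03,0],[-0.001,0,0.03,0],[-0.001,0,0.03,0]]'
python3 -m pendant '[[0,0,0,0],[0,0,0,0],[0,0,0,0],[0,0,0,0],[0,0,0,0],[0,0,0,0]]' 1 80
python3 -m pendant '[[0,0,-0.005,0],[0,0,-0.01,0],[0,0,-0.02,0],[0,0,-0.04,0],[0,0,-0.06,0],[0,0,-0.08,0],[0,0,-0.08,0],[0,0,-0.08,0]]'
python3 -c "
from m import *
print(telemetry.observe()['wrist_torque'])"
```

```text
clock: 36.93
position: [0.4257, 0.1184, 0.0251]
ee_rot: [[0.99, 0.144, 0.001], [0.144, -0.99, 0.001], [0.001, -0.0, -1.0]]
force: [0.3, 1.0, -0.4]
finger_gap: 1.0
gripper_force: 0.0
clock: 37.43
position: [0.4257, 0.1184, 0.0256]
ee_rot: [[0.99, 0.144, 0.001], [0.144, -0.99, 0.001], [0.001, -0.001, -1.0]]
force: [-2.7, -0.5, 11.7]
finger_gap: 0.68
gripper_force: 84.1
clock: 38.1
position: [0.4255, 0.1185, 0.1054]
ee_rot: [[0.99, 0.144, 0.002], [0.144, -0.99, 0.002], [0.002, -0.002, -1.0]]
force: [-0.4, -0.1, -3.7]
finger_gap: 0.677
gripper_force: 87.6
[-0.02115153  0.0494256   0.00813901]
```

```bash
python3 -m pendant '[[0.0,0,-0.04,0.03],[0.02,-0.005,-0.07,0.06],[0.055,-0.014,-0.075,0.1],[0.09,-0.023,-0.075,0.14],[0.125,-0.032,-0.075,0.18],[0.16,-0.041,-0.075,0.215],[0.194,-0.0496,-0.075,0.215],[0.194,-0.0496,-0.075,0.215]]' |head -3
python3 -m pendant '[[0,0,0,0],[0,0,0,0],[0,0,0,0]]'
python3 -c "
from m import *
d=look(); shift([.6105,.1955,.16]); cv2.imwrite('pics/w9.png',d['color']); s=grab('side'); cv2.imwrite('pics/s9.png',s['color'][200:380,120:380])
"
```

```text
clock: 38.77
position: [0.6144, 0.1968, 0.1759]
ee_rot: [[0.997, -0.071, -0.001], [-0.071, -0.997, -0.002], [-0.001, 0.002, -1.0]]
clock: 39.02
position: [0.6088, 0.1944, 0.1783]
ee_rot: [[0.997, -0.071, -0.002], [-0.071, -0.997, -0.001], [-0.002, 0.001, -1.0]]
force: [-0.0, -0.5, -2.7]
finger_gap: 0.672
gripper_force: 89.1
tcp [0.609  0.1945 0.179 ] y angle -94.05 q6 0.89 t 39.0667
shift [ 0.0014 -0.0011  0.019 ]
```

View pics/w9.png

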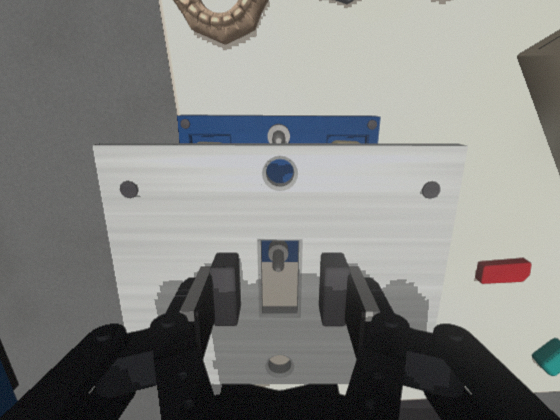

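The wrist view shows the plate level in the grip with the far hole at (280,172), the near one at (279,365), and the flask beneath with pin_0 at (279,135). I have used up my picture views, so I'll go by numbers from here.

```bash
cat >> m.py <<'E'
def plate(d,below=.0256):
    "corner dots and front edge of the held plate -> centre/yaw in world"
    s=telemetry.observe(); zt=s['position'][2]-below+.008
    g=cv2.cvtColor(d['color'],cv2.COLOR_BGR2GRAY); m=(g<125).astype(np.uint8); pts=[]
    for c in cv2.findContours(m,cv2.RETR_LIST,cv2.CHAIN_APPROX_NONE)[0]:
        A=cv2.contourArea(c); (x,y),(a,b),_=cv2.minAreaRect(c)
        if 80<A<700 and max(a,b)<1.5*min(a,b) and A>.65*a*b and 140<y<230: pts.append((x,y,A)); print('blob',round(x,1),round(y,1),A,onz(d,x,y,zt)[:2].round(4))
    return zt
E
python3 - <<'E'
from m import *
d=np.load('/tmp/wrist.npy',allow_pickle=True).item(); zt=plate(d); P=cloud(d); print('zt',zt)
for u,v in ((150,165),(410,165),(280,205),(150,260),(279,385-40)): print((u,v),P[v-2:v+3,u-2:u+3].reshape(-1,3).mean(0).round(4))
for q in((280,172.5),(279,365)): print(q,onz(d,*q,zt)[:2].round(4))
s=telemetry.observe(); print(s['position'],s['ee_rot'].round(4).tolist())
E
```

```text
blob 430.4 189.7 217.5 [0.6488 0.1263]
blob 128.5 189.0 225.0 [0.6582 0.2565]
blob 279.0 172.0 589.5 [0.6611 0.1911]
zt 0.16185267880611004
(150, 165) [0.6676 0.2461 0.1596]
(410, 165) [0.6598 0.135  0.1599]
(280, 205) [0.6457 0.1918 0.1598]
(150, 260) [0.6229 0.2548 0.1599]
(279, 345) [0.57   0.1976 0.1602]
(280, 172.5) [0.6609 0.1907]
(279, 365) [0.5586 0.1984]
[0.60916938 0.19466349 0.17945268] [[0.9975, -0.0705, -0.0003], [-0.0705, -0.9975, -0.0], [-0.0003, 0.0, -1.0]]
```

Plate level, centre at the TCP, yaw -4.1°. Lowering to just above the pins.

```bash
python3 -m pendant '[[0.0012,-0.0009,0.02,0],[0.0012,-0.0009,0.04,0],[0.0012,-0.0009,0.06,0],[0.0012,-0.0009,0.075,0],[0.0012,-0.0009,0.085,0],[0.0012,-0.0009,0.085,0],[0.0012,-0.0009,0.085,0],[0.0012,-0.0009,0.085,0]]'
python3 -c "
from m import *
d=look(); shift([.6105,.1955,.0551]); plate(d)
"
```

```text
clock: 39.78
position: [0.6119, 0.1962, 0.0958]
ee_rot: [[0.998, -0.07, 0.002], [-0.07, -0.998, 0.001], [0.002, -0.001, -1.0]]
force: [0.3, -0.2, -3.1]
finger_gap: 0.68
gripper_force: 89.1
tcp [0.612  0.1963 0.0959] y angle -94.04 q6 0.89 t 39.8333
shift [-0.0015  0.0009  0.0408]
blob 430.5 189.5 226.5 [0.6517 0.1276]
blob 128.5 189.0 227.5 [0.6611 0.2589]
blob 278.5 172.5 598.0 [0.6638 0.1932]
```

```bash
python3 -m pendant '[[-0.0015,0.0009,0,0],[-0.0015,0.0009,0.004,0],[-0.0015,0.0009,0.008,0],[-0.0015,0.0009,0.012,0],[-0.0015,0.0009,0.012,0],[-0.0015,0.0009,0.012,0]]'
python3 -m pendant '[[0,0,0.003,0],[0,0,0.006,0],[0,0,0.008,0],[0,0,0.008,0],[0,0,0.008,0]]'
```

```text
clock: 40.33
position: [0.6095, 0.1949, 0.0819]
ee_rot: [[0.997, -0.071, -0.001], [-0.071, -0.997, -0.001], [-0.001, 0.001, -1.0]]
force: [1.0, 0.6, -3.3]
finger_gap: 0.675
gripper_force: 89.1
clock: 40.75
position: [0.6096, 0.195, 0.0742]
ee_rot: [[0.997, -0.071, -0.0], [-0.071, -0.997, -0.0], [-0.0, 0.0, -1.0]]
force: [-0.4, 1.0, -3.6]
finger_gap: 0.675
gripper_force: 89.1
```

The pins are in the holes with almost no force. Going on down.

```bash
python3 -m pendant '[[0.0004,0,0.004,0],[0.0004,0,0.008,0],[0.0004,0,0.012,0],[0.0004,0,0.015,0],[0.0004,0,0.015,0],[0.0004,0,0.015,0]]'
python3 -m pendant '[[0,0,0.002,0],[0,0,0.004,0],[0,0,0.005,0],[0,0,0.005,0]]'
python3 -c "
from m import *
s=telemetry.observe(); print(s['wrist_torque'])"
```

```text
clock: 41.25
position: [0.61, 0.1949, 0.059]
ee_rot: [[0.997, -0.071, -0.001], [-0.071, -0.997, -0.0], [-0.001, 0.0, -1.0]]
force: [0.2, 0.0, -3.0]
finger_gap: 0.674
gripper_force: 89.1
clock: 41.58
position: [0.6103, 0.1951, 0.0553]
ee_rot: [[0.998, -0.07, 0.001], [-0.07, -0.998, 0.0], [0.001, -0.0, -1.0]]
force: [-3.1, -0.4, 3.8]
finger_gap: 0.677
gripper_force: 90.0
[-0.0831883   0.87621763 -0.00922895]
```

Contact comes at TCP z 0.0553, as expected for fully home. Release, lift, and check the plate height by depth.

```bash
python3 -m pendant '[[0,0,0,0],[0,0,0,0],[0,0,0,0],[0,0,0,0]]' -1 |tail -3
python3 -m pendant '[[0,0,-0.01,0],[0,0,-0.03,0],[0,0,-0.06,0],[0,0,-0.1,0],[0,0,-0.14,0],[0,0,-0.17,0],[0,0,-0.17,0],[0,0,-0.17,0]]' -1 |head -3
python3 - <<'E'
from m import *
d=look(); P=cloud(d); c=np.array([.6105,.1955]); a=np.radians(-4); R=np.array([[np.cos(a),-np.sin(a)],[np.sin(a),np.cos(a)]])
for x,y in((.055,.06),(.055,-.06),(0,.06),(0,-.06),(.03,.02),(.03,-.02),(-.05,.05),(-.05,-.05)):
    u,v=map(int,np.round(proj(d,[*(c+R@[x,y]),.0375]))); print((x,y),(u,v),np.median(P[v-3:v+4,u-3:u+4,2]).round(4))
print(wing(d,.08)); shift([.6105,.1955,.079])
E
```

```text
force: [0.4, 1.2, 0.4]
finger_gap: 0.999
gripper_force: 0.0
clock: 42.58
position: [0.6111, 0.1955, 0.228]
ee_rot: [[0.997, -0.071, 0.005], [-0.071, -0.998, 0.003], [0.005, -0.003, -1.0]]
tcp [0.6102 0.1951 0.2258] y angle -94.06 q6 0.89 t 42.6333
(0.055, 0.06) (215, 131) 0.037
(0.055, -0.06) (346, 131) 0.0371
(0, 0.06) (218, 189) 0.0371
(0, -0.06) (342, 189) 0.0371
(0.03, 0.02) (259, 158) 0.0369
(0.03, -0.02) (301, 158) 0.0371
(-0.05, 0.05) (231, 237) 0.0368
(-0.05, -0.05) (329, 237) 0.037
((0.6142157316207886, 0.19496189057826996), (0.010988273657858372, 0.03518446162343025), 'blade dir', 176.04507446289062)
shift [ 1.000e-04 -2.000e-04  1.468e-01]
```

The plate is level at 37 mm all round, so it is home. Now pinch the nut and turn it clockwise.

```bash
python3 -m pendant '[[0,0,0,0],[0,0,0.03,0],[0,0,0.07,0],[0,0,0.11,0],[0,0,0.14,0],[0,0,0.147,0],[0,0,0.147,0],[0,0,0.147,0]]' -0.1 |head -3
python3 -m pendant '[[0,0,0,0],[0,0,0,0],[0,0,0,0],[0,0,0,0],[0,0,0,0],[0,0,0,0]]' 1 40
python3 -m pendant '[[0,0,0,0.12],[0,0,0,0.24],[0,0,0,0.36],[0,0,0.001,0.48],[0,0,0.001,0.6],[0,0,0.001,0.72],[0,0,0.001,0.84],[0,0,0.001,0.84]]'
```

```text
clock: 43.3
position: [0.6106, 0.1951, 0.0778]
ee_rot: [[0.998, -0.07, -0.0], [-0.07, -0.998, -0.001], [-0.0, 0.001, -1.0]]
clock: 43.8
position: [0.611, 0.1953, 0.0792]
ee_rot: [[0.998, -0.07, 0.002], [-0.07, -0.998, 0.001], [0.002, -0.001, -1.0]]
force: [-0.5, -0.8, 7.1]
finger_gap: 0.096
gripper_force: 43.6
clock: 44.47
position: [0.6107, 0.1947, 0.0781]
ee_rot: [[0.607, -0.795, 0.002], [-0.795, -0.607, 0.0], [0.001, -0.001, -1.0]]
force: [-1.1, -3.2, 7.6]
finger_gap: 0.094
gripper_force: 43.7
```

```bash
python3 -m pendant '[[0,0,0,0.12],[0,0,0,0.24],[0,0,0,0.36],[0,0,0.001,0.48],[0,0,0.001,0.6],[0,0,0.001,0.72],[0,0,0.001,0.84],[0,0,0.001,0.84]]'
python3 -m pendant '[[0,0,0,0.12],[0,0,0,0.24],[0,0,0,0.36],[0,0,0.001,0.48],[0,0,0.001,0.6],[0,0,0.001,0.72],[0,0,0.001,0.84],[0,0,0.001,0.84]]'
python3 -m pendant '[[0,0,0,0.12],[0,0,0,0.24],[0,0,0,0.36],[0,0,0.001,0.48],[0,0,0.001,0.55],[0,0,0.001,0.55]]'
python3 -c "
from m import *
s=telemetry.observe(); print(s['wrist_torque'],s['joint_positions'][5])"
```

```text
clock: 45.13
position: [0.6101, 0.1945, 0.077]
ee_rot: [[-0.186, -0.982, 0.001], [-0.982, 0.186, -0.0], [0.0, -0.001, -1.0]]
force: [-2.9, -3.2, 9.4]
finger_gap: 0.096
gripper_force: 43.9
clock: 45.8
position: [0.6096, 0.1948, 0.0759]
ee_rot: [[-0.856, -0.517, -0.0], [-0.517, 0.856, -0.0], [0.0, 0.0, -1.0]]
force: [-6.0, -0.8, 9.9]
finger_gap: 0.097
gripper_force: 44.0
clock: 46.3
position: [0.6095, 0.1952, 0.0751]
ee_rot: [[-1.0, 0.004, -0.0], [0.004, 1.0, 0.0], [0.0, 0.0, -1.0]]
force: [-6.4, 1.2, 11.8]
finger_gap: 0.094
gripper_force: 44.3
[ 0.23136588  2.77264884 -0.07307584] -2.1881485858357075
```

```bash
python3 -m pendant '[[0,0,0,0.12],[0,0,0,0.24],[0,0,0,0.36],[0,0,0,0.48],[0,0,0,0.55],[0,0,0,0.55]]' | head -4
python3 -m pendant '[[0,0,0,0],[0,0,0,0],[0,0,0,0]]' -0.1 |tail -2
python3 -m pendant '[[0,0,-0.02,-0.12],[0,0,-0.04,-0.24],[0,0,-0.06,-0.36],[0,0,-0.06,-0.48],[0,0,-0.06,-0.6],[0,0,-0.06,-0.72],[0,0,-0.06,-0.84],[0,0,-0.06,-0.84]]' |head -2
python3 -m pendant '[[0,0,-0.02,-0.12],[0,0,-0.04,-0.24],[0,0,-0.06,-0.36],[0,0,-0.06,-0.48],[0,0,-0.06,-0.6],[0,0,-0.06,-0.72],[0,0,-0.06,-0.84],[0,0,-0.06,-0.84]]' |head -2
python3 -m pendant '[[0,0,0,-0.12],[0,0,0,-0.24],[0,0,0,-0.36],[0,0,0,-0.48],[0,0,0,-0.6],[0,0,0,-0.72],[0,0,0,-0.84],[0,0,0,-0.84]]' |head -2
python3 -m pendant '[[0,0,0,-0.12],[0,0,0,-0.24],[0,0,0,-0.36],[0,0,0,-0.48],[0,0,0,-0.6],[0,0,0,-0.62],[0,0,0,-0.62]]' |head -2
python3 -c "
from m import *
d=look(); print(wing(d,.077)); shift([.6105,.1955,.078])"
```

```text
clock: 46.8
position: [0.6095, 0.1956, 0.0746]
ee_rot: [[-0.851, 0.526, -0.0], [0.526, 0.851, 0.001], [0.001, 0.001, -1.0]]
force: [-5.8, 2.9, 7.6]
finger_gap: 0.511
gripper_force: 0.0
clock: 47.72
position: [0.6102, 0.1949, 0.1334]
clock: 48.38
position: [0.6101, 0.1949, 0.1933]
clock: 49.05
position: [0.6102, 0.1949, 0.1933]
clock: 49.63
position: [0.6102, 0.195, 0.1933]
tcp [0.6101 0.195  0.1933] y angle -122.02 q6 0.4 t 49.6833
((0.6220300793647766, 0.1879008710384369), (0.010546725243330002, 0.01934538036584854), 'blade dir', 148.0437126159668)
shift [ 0.     -0.0006  0.1153]
```

```bash
python3 -m pendant '[[0,0,0.03,0],[0,0,0.07,0],[0,0,0.1,0],[0,-0.0004,0.117,0],[0,-0.0004,0.117,0],[0,-0.0004,0.117,0]]' |head -3
python3 -m pendant '[[0,0,0,0],[0,0,0,0],[0,0,0,0],[0,0,0,0],[0,0,0,0],[0,0,0,0]]' 1 50
python3 -m pendant '[[0,0,0,0.12],[0,0,0,0.24],[0,0,0,0.36],[0,0,0.001,0.48],[0,0,0.001,0.6],[0,0,0.001,0.72],[0,0,0.001,0.72]]'
python3 -c "
from m import *
s=telemetry.observe(); print(s['wrist_torque'])"
python3 -m pendant '[[0,0,0,0.1],[0,0,0,0.2],[0,0,0.0005,0.3],[0,0,0.0005,0.35],[0,0,0.0005,0.35],[0,0,0.0005,0.35]]'
python3 -c "
from m import *
look(); s=telemetry.observe(); print(s['wrist_torque'])"
```

```text
clock: 50.18
position: [0.6102, 0.1951, 0.0759]
ee_rot: [[0.85, -0.527, -0.001], [-0.527, -0.85, -0.001], [-0.0, 0.002, -1.0]]
clock: 50.68
position: [0.6108, 0.1952, 0.0782]
ee_rot: [[0.852, -0.524, 0.002], [-0.524, -0.852, 0.0], [0.001, -0.001, -1.0]]
force: [-1.4, -3.0, 7.0]
finger_gap: 0.091
gripper_force: 51.0
clock: 51.27
position: [0.6105, 0.1949, 0.0773]
ee_rot: [[0.288, -0.958, 0.001], [-0.958, -0.288, -0.0], [0.0, -0.001, -1.0]]
force: [-3.4, -4.1, 6.9]
finger_gap: 0.089
gripper_force: 51.2
[-1.16983906  0.93765488  0.02271803]
clock: 51.77
position: [0.6103, 0.1948, 0.0768]
ee_rot: [[-0.051, -0.999, 0.001], [-0.999, 0.051, -0.0], [0.0, -0.001, -1.0]]
force: [-3.0, -2.9, 9.0]
finger_gap: 0.089
gripper_force: 51.4
tcp [0.6103 0.1948 0.0768] y angle 177.1 q6 -0.66 t 51.8167
[-1.21164761  1.28965666 -0.06382791]
```

```bash
python3 -m pendant '[[0,0,0,0.05],[0,0,0,0.1],[0,0,0,0.14],[0,0,0,0.14],[0,0,0,0.14]]' |head -3
python3 -c "
from m import *
look(); s=telemetry.observe(); print(s['wrist_torque'])"
```

```text
clock: 52.23
position: [0.6103, 0.1948, 0.0768]
ee_rot: [[-0.189, -0.982, 0.001], [-0.982, 0.189, -0.001], [0.0, -0.001, -1.0]]
tcp [0.6103 0.1948 0.0768] y angle 169.13 q6 -0.8 t 52.2833
[-1.19964731  1.33899161  0.3478144 ]
```

Torque is up to 0.35 Nm at about 4.8 rad, so the nut is at its stop. Release, retreat and check everything.

```bash
python3 -m pendant '[[0,0,0,-0.01],[0,0,0,-0.01]]' -0.1 |tail -2
python3 -m pendant '[[0,0,0,0],[0,0,0,0]]' |tail -2
python3 -m pendant '[[0,0,-0.02,0],[0,0,-0.05,0],[0,0,-0.09,0],[0,0,-0.13,0],[0,0,-0.15,0],[0,0,-0.15,0],[0,0,-0.15,0]]' |head -3
python3 - <<'E'
from m import *
d=look(); P=cloud(d); print(wing(d,.073)); c=np.array([.6105,.1955]); a=np.radians(-4); R=np.array([[np.cos(a),-np.sin(a)],[np.sin(a),np.cos(a)]])
for x,y in((.055,.06),(.055,-.06),(-.05,.06),(-.05,-.06)):
    u,v=map(int,np.round(proj(d,[*(c+R@[x,y]),.0375])))
    if 3<u<556 and 3<v<416: print((x,y),(u,v),np.median(P[v-3:v+4,u-3:u+4,2]).round(4))
u,v=map(int,proj(d,[.6105,.1955,.073])); q=P[v-12:v+13,u-12:u+13,2]; print('blade/stud top z',np.percentile(q,[50,75,90,98]).round(4))
E
```

```text
finger_gap: 0.364
gripper_force: 0.0
finger_gap: 0.548
gripper_force: 0.0
clock: 53.2
position: [0.6109, 0.1958, 0.2267]
ee_rot: [[-0.179, -0.984, 0.003], [-0.984, 0.179, 0.002], [-0.003, -0.002, -1.0]]
tcp [0.6101 0.1954 0.2249] y angle 169.67 q6 -0.79 t 53.25
((0.6088433265686035, 0.1826658397912979), (0.018919911235570908, 0.010231846012175083), 'blade dir', 86.22542572021484)
(0.055, 0.06) (233, 249) 0.0368
(0.055, -0.06) (213, 130) 0.037
(-0.05, 0.06) (335, 239) 0.037
(-0.05, -0.06) (328, 117) 0.0371
blade/stud top z [0.0465 0.0729 0.0826 0.0839]
```

```bash
python3 -c "
from bench import ctrl
print(ctrl.close_job())"
```

```text
the job is handed in; nothing more can be done
None
```

Job handed in at about 53 s: all four keys are in nests, the plate is level and home at 37 mm (top face), and the wing nut is snug at its stop (about 4.7–4.8 rad); by mistake I viewed 15 pictures, one over the limit of 14.

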